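# Set out the castors on an upturned dolly

## Robot

A 7-joint arm with a two-finger parallel gripper is mounted at the origin on the work surface; the furniture and walls round the work are solid. World frame = base frame: x ahead of the robot, y to its left, z up, the work surface at z = 0. Lengths are in m, angles in rad, forces in N, time in s.
With the tool pointing down it reaches from about 0.425 to 1.025 m from the base axis. Payload 3.6 kg.
Tool frame: the origin (TCP) lies midway between the tips of the shut fingers; the grasp point (between the pads) lies robot.grip_depth behind it (robot.grip_depth is the distance from the TCP to the grasp point, in m); z points along the fingers, y is the line along which they close (so a half turn about z gives the same grasp; the last joint's range is limited). The gripper opens to 85 mm and grips with 20 to 120 N. Pads are 22 mm wide; open, the fingers measure 114 mm over their backs; the gripper's body (76 mm by 85 mm) begins 54 mm behind the grasp point. The pads swing forward as they close: fully open they stand 13 mm farther back than shut.
Start: joints at [-1.298, 0.591, 0.048, 1.609, -0.033, 0.943, -0.034], TCP at [0.259, 0.677, 0.231] pointing down, gripper open.
Joint ranges: [-2.69, 2.69], [-0.47, 2.24], [-1.27, 1.36], [0.19, 2.51], [-1.53, 4.68], [0.08, 2.07], [-3.09, 3.09]. Speed limits (rad/s): [2.57, 2.57, 3.14, 3.14, 3.14, 3.14, 3.14].

## Interface

Orientations are given as a unit quaternion [x, y, z, w].
In Python, from bench import telemetry, vision, order, robot gives the robot as it stands.
- The arm moves only by the tool step_arm, never from a script. Its argument "targets" is a list of rows, each an object of numbers: "dx", "dy", "dz": the shift along the tool's x, y, z in units of 25 mm (1.0 is 25 mm); "rx", "ry", "rz": the turn, a rotation vector about the tool's x, y, z in units of 8 degrees (1.0 is 8 degrees); "claw": the finger opening in mm, from 0 to 85.4. A call has 1 to 10 rows; each row shifts and turns the commanded pose from where the row before left it, along the tool's axes as they then stand; what a row does not reach is not made up. A row lasts 1/8 s, in which the tool goes at most 62.5 mm and 10.7 degrees, less where a joint would pass 70% of its speed; a pose out of reach is approached as far as the arm can. A call is refused whole if a number of a shift passes 1 or a number of a turn 1, either way. A call with a gripper value outside its range is refused whole. The fingers move at their own pace and stop on an object; "newtons" is the grip in N (left out, the last holds). Time passes only in rows, so rows that do not move let the fingers close. It gives the time, the measured TCP pose, the force, the opening and the grip force at its end, in the units of the state.
- telemetry.state(): the state, without advancing time (a new reading comes with each control period).
- vision.grab_frame(name): name is "scene" or "side" or "wrist"; returns a dict with "frame" (480x640x3 uint8, red, green, blue), "vfov" (degrees; the focal length in pixels is half the picture's height over the tangent of half this angle, whatever the lens; pixels are square), "cx", "cy" (the principal point, pixels), "xyz" and "rotation" of the camera in the world. Camera axes: x right, y down, z forward; pixel columns grow to the right and rows downward; lengths in m; the calibration is good to about 2 mm. A picture is of the moment at which its call begins. There is no depth.
- order.sign_off(): hands the job in; it is judged then, once.
The state is a dict: "time": time; "qpos": joint angles; "joint_vel": joint speeds; "effort": joint torques, N m; "tool_pos": TCP position; "tcp_rot": TCP orientation; "wrist_force": force on the tool from outside, world axes, zero at the start; "wrist_torque": the same for the moment, N m; "gripper_width": finger opening in m; "grip_force": force on a finger pad.
Only numpy, scipy, OpenCV 4.12 (cv2) and the standard library are available. Lean on these libraries where they do the work, as an engineer would, in place of code of your own. Each camera call takes 0.05 s, during which the arm holds its last target. There are 200 camera calls.

## Task

Set the castors out on the upturned dolly, ready to be screwed down: the two fixed castors in the two oblong recesses and the two braked swivel castors in the two square ones, each standing on its plate, wheel up, with the plate lying flat on the bottom of its recess. The spare swivel castor without a brake is not needed: leave it where it stands.

Things in the scene. Friction and masses are not known exactly. Their poses are not given: they have to be found in the camera images.
- castor_fixed_0: Fixed castor (no swivel), steel, dark wheel, standing wheel up on its oblong plate 58 x 30 x 3 mm (58 along x, the rolling direction). Wheel and fork central over the plate. Wheel 40 dia x 16 mm, axle 38 mm up, top 58. Pinch the steel fork: 26 mm wide along y, flat outside, 20 to 46 mm up. 0.17 kg. Origin: centre of plate underside; z up.
- castor_fixed_1: Fixed castor (no swivel), steel, dark wheel, standing wheel up on its oblong plate 58 x 30 x 3 mm (58 along x, the rolling direction). Wheel and fork central over the plate. Wheel 40 dia x 16 mm, axle 38 mm up, top 58. Pinch the steel fork: 26 mm wide along y, flat outside, 20 to 46 mm up. 0.17 kg. Origin: centre of plate underside; z up.
- castor_brake_0: Swivel castor with black brake pedal, wheel up on its square plate 44 x 44 x 3 mm. Wheel and fork trail: axle at x = 14 mm; pedal 28 mm wide reaches x = 42, about 22 up. Brake locks it rigid. Wheel 40 dia x 16 mm, axle 38 mm up, top 58. Pinch the steel fork: 26 mm wide along y, flat outside, at x = 14 mm, 20 to 46 mm up. 0.17 kg. Origin: centre of plate underside; z up.
- castor_brake_1: Swivel castor with black brake pedal, wheel up on its square plate 44 x 44 x 3 mm. Wheel and fork trail: axle at x = 14 mm; pedal 28 mm wide reaches x = 42, about 22 up. Brake locks it rigid. Wheel 40 dia x 16 mm, axle 38 mm up, top 58. Pinch the steel fork: 26 mm wide along y, flat outside, at x = 14 mm, 20 to 46 mm up. 0.17 kg. Origin: centre of plate underside; z up.
- castor_plain: Spare swivel castor without a pedal, else like the braked ones: wheel up on a square 44 x 44 mm plate, wheel trailing to +x, 58 mm high. Origin: centre of plate underside; z up. Stays where it stands.
- bearer_oblong_seat0 (a point): Bottom centre of one of the two oblong recesses, 69 x 42 mm, 5 mm deep with bevelled rims, routed in a wooden bearer of the upturned dolly; bottom 27 mm, bearer top 32 mm above the worktop. Axes along the recess's sides (x the long one), z up. Seats of one bearer are 92 mm apart; the bearers' centre lines 87 mm.
- bearer_oblong_seat1 (a point): Bottom centre of one of the two oblong recesses, 69 x 42 mm, 5 mm deep with bevelled rims, routed in a wooden bearer of the upturned dolly; bottom 27 mm, bearer top 32 mm above the worktop. Axes along the recess's sides (x the long one), z up. Seats of one bearer are 92 mm apart; the bearers' centre lines 87 mm.
- bearer_square_seat0 (a point): Bottom centre of one of the two square recesses, 56 x 56 mm, 5 mm deep with bevelled rims, routed in a wooden bearer of the upturned dolly; bottom 27 mm, bearer top 32 mm above the worktop. Axes along the recess's sides, z up. Seats of one bearer are 92 mm apart; the bearers' centre lines 87 mm.
- bearer_square_seat1 (a point): Bottom centre of one of the two square recesses, 56 x 56 mm, 5 mm deep with bevelled rims, routed in a wooden bearer of the upturned dolly; bottom 27 mm, bearer top 32 mm above the worktop. Axes along the recess's sides, z up. Seats of one bearer are 92 mm apart; the bearers' centre lines 87 mm.
- dolly: Ply deck, 176 x 190 x 18 mm, of an upturned dolly, fixed; origin: under its centre, midway between the four recesses, axes parallel to theirs. Two 14 mm bearers lie on it side by side, either one nearer the robot. Nearby: tool case right of it (125 mm high), thick dust hose behind (120), spray can back right (225), mug (93) and tape (66) left; saw fence in front (86).
Not all that is in view belongs to the job. Leave any green look-alike of the castor_brake_0 alone.

How it is judged:
By the outcome, as a careful person would: the job done as asked, in the order asked, and still so for the second after the job is handed in, with the robot touching nothing.
It also fails if it takes over 128 s, if anything falls off the work surface, if the arm or the gripper's body presses on something with over 40 N, if the wrist force passes 120 N, or if a joint passes its speed limit or range.

## Working session

There is one attempt and no reset: what is moved stays moved. The work goes in short steps, Python scripts to look and compute and a tool call to move; the robot and the scene stay as the last step left them, time stands still between calls to the robot, and variables do not carry over. Pictures are saved under pics/ and viewed, at most 14 in all, crops included, and the job is handed in when it is done.

Besides the shell and the picture viewer there is one more tool, called after "Call:" as name(argument=value, ...) on one line, values as JSON. step_arm: Moves the arm, as the interface text tells. Its arguments: {"type":"object","properties":{"targets":{"type":"array","items":{"type":"object","properties":{"dx":{"type":"number"},"dy":{"type":"number"},"dz":{"type":"number"},"rx":{"type":"number"},"ry":{"type":"number"},"rz":{"type":"number"},"claw":{"type":"number"}}}},"newtons":{"type":"number"}},"required":["targets"]}

```bash
ls; mkdir -p pics
python3 - <<'E'
from bench import telemetry, vision, order, robot
import cv2, json
s=telemetry.state(); print(s); print(robot.grip_depth)
for n in("scene","side","wrist"):
    f=vision.grab_frame(n); cv2.imwrite(f"pics/{n}0.png",f["frame"][:,:,::-1]); print(n,{k:f[k] for k in f if k!="frame"})
E
```

```text
pics
{'time': 0.0, 'qpos': array([-1.29850836,  0.59212562,  0.04829621,  1.60980735, -0.03331725,
        0.94271727, -0.03369381]), 'joint_vel': array([-2.65493492e-03,  7.90967800e-04, -7.72512492e-05, -5.74654898e-04,
        2.08435035e-04, -8.95287018e-04, -1.24905689e-04]), 'effort': array([-3.86946085e-04, -5.48682582e+01,  1.54612955e+00, -1.98115218e+01,
        9.33841540e-03,  8.88410490e-03,  1.89126854e-05]), 'tool_pos': array([0.25901448, 0.67627232, 0.23014178]), 'tcp_rot': array([ 1.81836594e-01,  9.83328116e-01, -1.11628612e-03, -1.49982709e-04]), 'wrist_force': array([ 0.20458159, -0.45632569,  0.15180005]), 'wrist_torque': array([0.00549462, 0.00071815, 0.03799591]), 'grip_force': 0.0, 'gripper_width': 0.08528306996640493}
0.0187
scene {'vfov': 45.380872296780495, 'cx': 319.2585069855835, 'cy': 243.11637889816478, 'xyz': array([-0.6230354 , -1.00703465,  0.77125732]), 'rotation': array([ 0.77824495, -0.36279505,  0.20832892, -0.4683093 ])}
side {'vfov': 49.677238580156015, 'cx': 318.38582798814605, 'cy': 242.1373494270883, 'xyz': array([ 0.09029601, -1.01108545,  0.71974294]), 'rotation': array([ 0.87493579, -0.14519948,  0.07718903, -0.45546277])}
wrist {'vfov': 58.71826690602448, 'cx': 324.7509968080543, 'cy': 243.1987915984282, 'xyz': array([0.18773599, 0.70266688, 0.37185182]), 'rotation': array([0.81463867, 0.56006909, 0.08451111, 0.12467686])}
```

View pics/scene0.png

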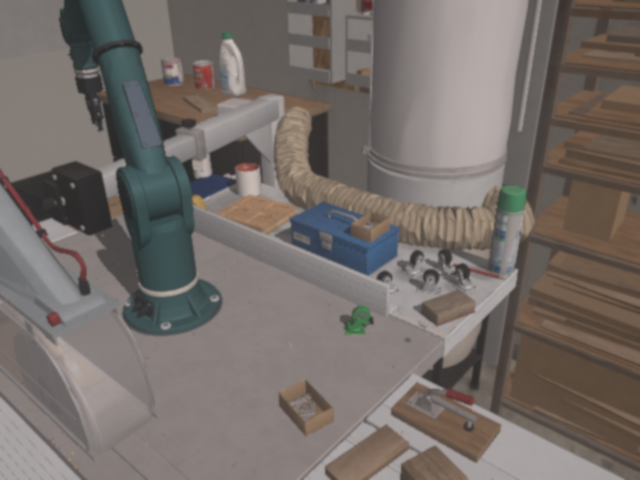

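View pics/side0.png

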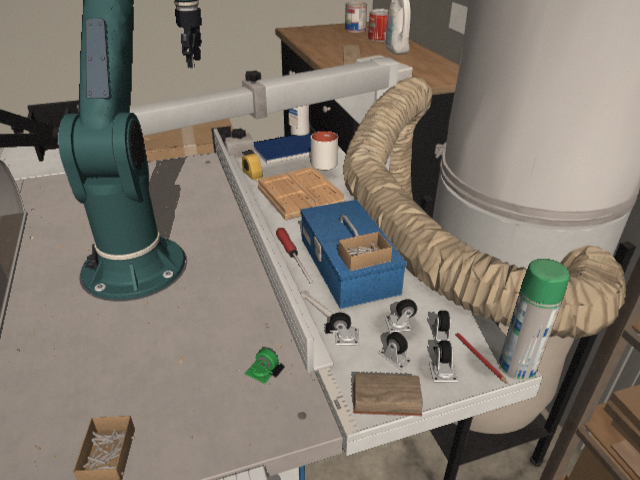

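View pics/wrist0.png

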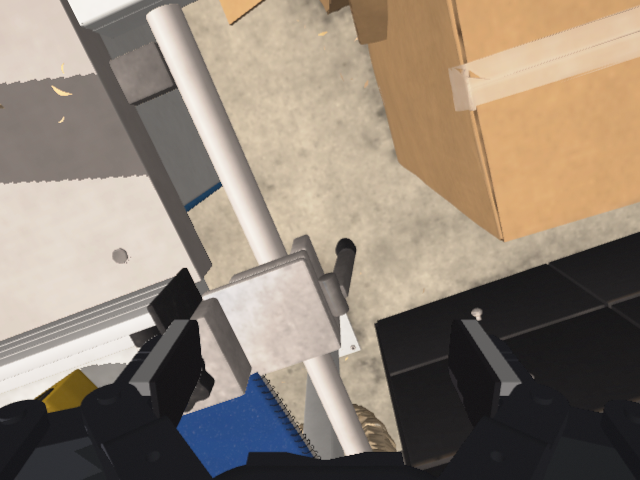

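The scene and side views show the dolly at side (300,190), five castors at about (342,325), (403,313), (394,347), (440,323) and (443,360), and a green look-alike at (264,365).

```bash
cat > h.py <<'E'
import numpy as np, cv2
from scipy.spatial.transform import Rotation as R
from bench import telemetry, vision, order, robot
def ray(f,u,v):
    fl=240/np.tan(np.radians(f["vfov"]/2))
    d=R.from_quat(f["rotation"]).apply([(u-f["cx"])/fl,(v-f["cy"])/fl,1]); return np.array(f["xyz"]),d
def at(f,u,v,z):
    o,d=ray(f,u,v); return o+d*(z-o[2])/d[2]
def proj(f,p):
    fl=240/np.tan(np.radians(f["vfov"]/2))
    c=R.from_quat(f["rotation"]).inv().apply(np.atleast_2d(p)-f["xyz"]); return c[:,:2]/c[:,2:]*fl+[f["cx"],f["cy"]]
def save(n,f,x0=0,y0=0,w=640,h=480,k=1):
    cv2.imwrite(f"pics/{n}.png",cv2.resize(f["frame"][y0:y0+h,x0:x0+w,::-1],None,fx=k,fy=k,interpolation=cv2.INTER_CUBIC))
def say():
    s=telemetry.state(); print(s["time"],s["tool_pos"].round(4),s["tcp_rot"].round(4),s["gripper_width"],s["grip_force"],s["wrist_force"].round(1),s["qpos"].round(2))
E
python3 - <<'E'
from h import *
f=vision.grab_frame("side")
save("side1",f,300,280,190,140,4.2)
for p in [(342,343),(402,330),(395,364),(440,337),(443,380),(388,410),(264,378)]: print(p,at(f,*p,0).round(3))
for p in [(259,178),(318,168),(345,197),(287,218)]: print(p,at(f,*p,.032).round(3))
for p in [(303,208),(353,200),(405,262),(341,303)]: print('case',p,at(f,*p,.0 if p[1]==303 else .1).round(3))
print(proj(f,[[.259,.677,.231]]))
E
```

```text
(342, 343) [ 0.36  -0.368 -0.   ]
(402, 330) [ 0.483 -0.374  0.   ]
(395, 364) [ 0.433 -0.448 -0.   ]
(440, 337) [ 0.544 -0.414  0.   ]
(443, 380) [ 0.496 -0.508  0.   ]
(388, 410) [ 0.378 -0.534  0.   ]
(264, 378) [ 0.2   -0.403  0.   ]
(259, 178) [0.355 0.269 0.032]
(318, 168) [0.532 0.275 0.032]
(345, 197) [0.545 0.093 0.032]
(287, 218) [0.371 0.042 0.032]
case (303, 208) [ 0.39  -0.033  0.1  ]
case (353, 200) [ 0.513 -0.036  0.1  ]
case (405, 262) [ 0.519 -0.293  0.1  ]
case (341, 303) [ 0.399 -0.262  0.   ]
[[194.73560081  68.42492449]]
```

View pics/side1.png

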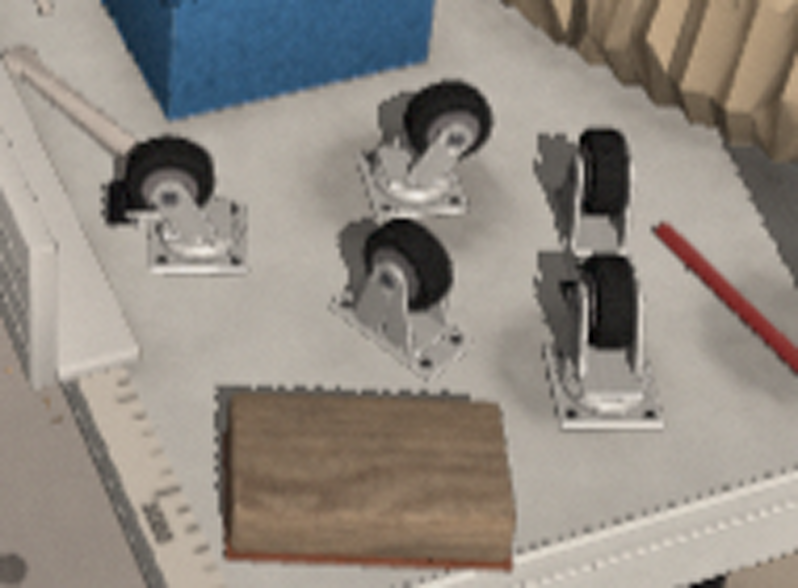

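Call:
step_arm(targets=[{"dz": -1},{"dx": -0.9,"dy": -1,"dz": -0.5},{"dx": -0.9,"dy": -1,"dz": -0.5},{"dx": -0.9,"dy": -1,"dz": -0.5},{"dx": -0.9,"dy": -1,"dz": -0.5},{"dx": -0.9,"dy": -1,"dz": -0.5},{"dx": -0.9,"dy": -1,"dz": -0.5},{"dx": -0.9,"dy": -1},{"dx": -0.9,"dy": -1},{"dx": -0.9,"dy": -1}])

```text
invalid input
```

Call:
step_arm(targets=[{"dx": -0.9,"dy": -1},{"dx": -0.9,"dy": -1},{"dx": -0.9,"dy": -1},{"dx": -0.9,"dy": -1},{"dx": -0.9,"dy": -1},{"dx": -0.9,"dy": -1},{"dx": -0.9,"dy": -1},{"dx": 0}])

```text
invalid input
```

Run:
```python
from h import *
say(); f=vision.grab_frame("wrist"); save("w1",f); import pickle; pickle.dump(f,open("w1.pkl","wb"))
```

```text
0.2 [0.2592 0.6766 0.2306] [ 1.818e-01  9.833e-01 -7.000e-04 -1.000e-04] 0.08549942477639091 0.0 [ 0.2 -0.2 -0.8] [-1.3   0.59  0.05  1.61 -0.03  0.94 -0.03]
```

View pics/w1.png

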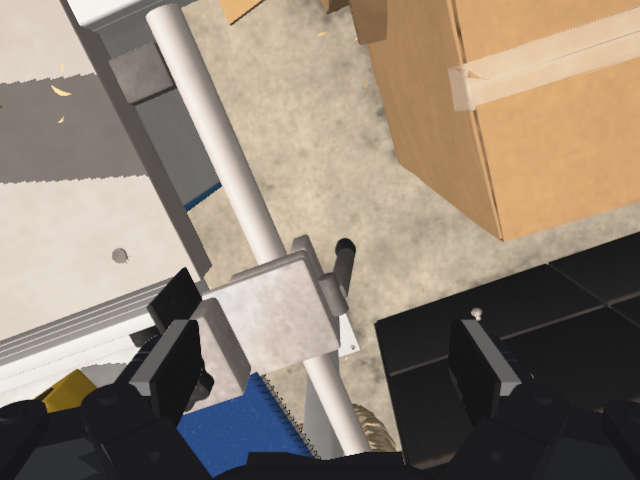

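The picture is the same as before because the moves were refused. I'll try rows with every field filled in.

Call:
step_arm(targets=[{"dx": 0,"dy": 0,"dz": -1,"rx": 0,"ry": 0,"rz": 0,"claw": 85}], newtons=40)

```text
time: 0.38
tool_pos: [0.2586, 0.6752, 0.2538]
tcp_rot: [0.182, 0.983, -0.003, -0.0]
wrist_force: [-0.4, 0.2, 0.2]
gripper_width: 0.085
grip_force: 0.0
```

Call:
step_arm(targets=[{"dx": -0.9,"dy": -1,"dz": -0.5,"rx": 0,"ry": 0,"rz": 0,"claw": 85},{"dx": -0.9,"dy": -1,"dz": -0.5,"rx": 0,"ry": 0,"rz": 0,"claw": 85},{"dx": -0.9,"dy": -1,"dz": -0.5,"rx": 0,"ry": 0,"rz": 0,"claw": 85},{"dx": -0.9,"dy": -1,"dz": -0.5,"rx": 0,"ry": 0,"rz": 0,"claw": 85},{"dx": -0.9,"dy": -1,"dz": -0.5,"rx": 0,"ry": 0,"rz": 0,"claw": 85},{"dx": -0.9,"dy": -1,"dz": -0.5,"rx": 0,"ry": 0,"rz": 0,"claw": 85},{"dx": -0.9,"dy": -1,"dz": 0,"rx": 0,"ry": 0,"rz": 0,"claw": 85},{"dx": -0.9,"dy": -1,"dz": 0,"rx": 0,"ry": 0,"rz": 0,"claw": 85},{"dx": -0.9,"dy": -1,"dz": 0,"rx": 0,"ry": 0,"rz": 0,"claw": 85},{"dx": -0.9,"dy": -1,"dz": 0,"rx": 0,"ry": 0,"rz": 0,"claw": 85}])

```text
time: 1.62
tool_pos: [0.3803, 0.3619, 0.3314]
tcp_rot: [0.182, 0.983, 0.0, 0.0]
wrist_force: [1.0, -0.5, 0.1]
gripper_width: 0.0853
grip_force: 0.0
```

Call:
step_arm(targets=[{"dx": -0.9,"dy": -1,"dz": 0,"rx": 0,"ry": 0,"rz": 0,"claw": 85},{"dx": -0.9,"dy": -1,"dz": 0,"rx": 0,"ry": 0,"rz": 0,"claw": 85},{"dx": -0.9,"dy": -1,"dz": 0,"rx": 0,"ry": 0,"rz": 0,"claw": 85},{"dx": -0.9,"dy": -1,"dz": 0,"rx": 0,"ry": 0,"rz": 0,"claw": 85},{"dx": -0.9,"dy": -1,"dz": 0,"rx": 0,"ry": 0,"rz": 0,"claw": 85},{"dx": 0,"dy": 0,"dz": 0,"rx": 0,"ry": 0,"rz": 0,"claw": 85}])

```text
time: 2.38
tool_pos: [0.4412, 0.203, 0.3314]
tcp_rot: [0.185, 0.983, -0.0, 0.0]
wrist_force: [-0.4, 0.6, 0.1]
gripper_width: 0.0849
grip_force: 0.0
```

Run:
```python
from h import *
say(); f=vision.grab_frame("wrist"); save("w2",f,k=1.25); import pickle; pickle.dump(f,open("w2.pkl","wb"))
```

```text
2.375 [0.4412 0.203  0.3314] [ 1.847e-01  9.828e-01 -4.000e-04  3.000e-04] 0.08485091100103974 0.0 [-0.4  0.6  0.1] [-0.72  0.17  0.22  2.03 -0.04  0.95  0.73]
```

View pics/w2.png

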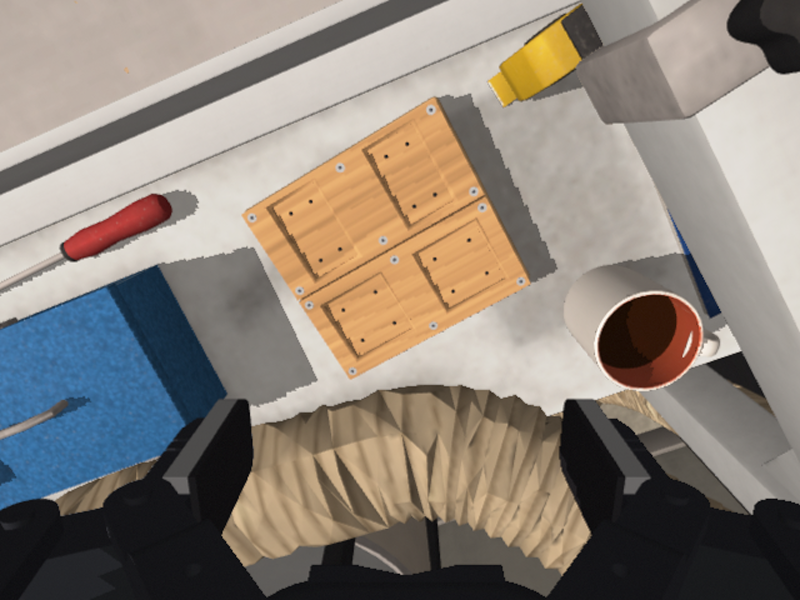

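The wrist view shows the two oblong recesses at about (410,180) and (312,240) (nearer the robot) and the two square ones at about (460,265) and (367,315); next I fit the dolly pose.

Run:
```python
from h import *
import pickle; f=pickle.load(open("w2.pkl","rb"))
C=[at(f,u/1.25,v/1.25,.032) for u,v in [(243,213),(436,97),(530,283),(351,378)]]
for c in C: print(c.round(4))
print([np.linalg.norm(C[i]-C[(i+1)%4]).round(4) for i in range(4)])
H=dict(o_left=[(386,156),(407,143),(435,194),(414,206)],o_right=[(291,213),(311,201),(340,249),(320,260)],s_left=[(435,258),(467,240),(486,272),(454,290)],s_right=[(343,310),(376,292),(394,322),(362,340)])
for k,v in H.items():
    P=np.array([at(f,u/1.25,w/1.25,.027) for u,w in v]); print(k,P.mean(0).round(4), [np.linalg.norm(P[i]-P[(i+1)%4]).round(4) for i in range(4)])
print('centre',np.mean(C,0).round(4))
a=C[1]-C[0]+C[2]-C[3];b=C[3]-C[0]+C[2]-C[1]
print('along bearer deg',np.degrees(np.arctan2(a[1],a[0])),'across',np.degrees(np.arctan2(b[1],b[0])))
for p in [(155,270),(225,405),(105,290)]: print('case',at(f,p[0]/1.25,p[1]/1.25,.125).round(3))
for p in [(0,160),(620,0),(430,0)]: print('fence',at(f,p[0]/1.25,p[1]/1.25,.086).round(3))
```

```text
[0.3764 0.0829 0.032 ]
[0.3506 0.2619 0.032 ]
[0.5193 0.285  0.032 ]
[0.5455 0.1074 0.032 ]
[np.float64(0.1808), np.float64(0.1703), np.float64(0.1796), np.float64(0.1709)]
o_left [0.3986 0.2223 0.027 ] [np.float64(0.0197), np.float64(0.0463), np.float64(0.0198), np.float64(0.046)]
o_right [0.4123 0.1314 0.027 ] [np.float64(0.0198), np.float64(0.0461), np.float64(0.0199), np.float64(0.0457)]
s_left [0.4842 0.2349 0.027 ] [np.float64(0.0309), np.float64(0.0327), np.float64(0.0315), np.float64(0.0331)]
s_right [0.4982 0.144  0.027 ] [np.float64(0.0336), np.float64(0.0317), np.float64(0.0334), np.float64(0.0325)]
centre [0.448  0.1843 0.032 ]
along bearer deg 98.30811387116329 across 8.01576479983402
case [0.388 0.042 0.125]
case [0.495 0.039 0.125]
case [0.388 0.003 0.125]
fence [ 0.28  -0.041  0.086]
fence [0.341 0.389 0.086]
fence [0.297 0.275 0.086]
```

Call:
step_arm(targets=[{"dx": -0.5,"dy": -1,"dz": 0,"rx": 0,"ry": 0,"rz": 0,"claw": 85},{"dx": -0.5,"dy": -1,"dz": 0,"rx": 0,"ry": 0,"rz": 0,"claw": 85},{"dx": -0.5,"dy": -1,"dz": 0,"rx": 0,"ry": 0,"rz": 0,"claw": 85},{"dx": -0.5,"dy": -1,"dz": 0,"rx": 0,"ry": 0,"rz": 0,"claw": 85},{"dx": -0.5,"dy": -1,"dz": 0,"rx": 0,"ry": 0,"rz": 0,"claw": 85},{"dx": -0.5,"dy": -1,"dz": 0,"rx": 0,"ry": 0,"rz": 0,"claw": 85},{"dx": -0.5,"dy": -1,"dz": 0,"rx": 0,"ry": 0,"rz": 0,"claw": 85},{"dx": -0.5,"dy": -1,"dz": 0,"rx": 0,"ry": 0,"rz": 0,"claw": 85},{"dx": -0.5,"dy": -1,"dz": 0,"rx": 0,"ry": 0,"rz": 0,"claw": 85},{"dx": -0.5,"dy": -1,"dz": 0,"rx": 0,"ry": 0,"rz": 0,"claw": 85}])

```text
time: 3.68
tool_pos: [0.4681, -0.0713, 0.3313]
tcp_rot: [0.181, 0.984, 0.0, 0.0]
wrist_force: [-0.0, 0.5, 0.3]
gripper_width: 0.0848
grip_force: 0.0
```

Call:
step_arm(targets=[{"dx": -0.5,"dy": -1,"dz": 0,"rx": 0,"ry": 0,"rz": 0,"claw": 85},{"dx": -0.5,"dy": -1,"dz": 0,"rx": 0,"ry": 0,"rz": 0,"claw": 85},{"dx": -0.5,"dy": -1,"dz": 0,"rx": 0,"ry": 0,"rz": 0,"claw": 85},{"dx": -0.5,"dy": -1,"dz": 0,"rx": 0,"ry": 0,"rz": 0,"claw": 85},{"dx": -0.5,"dy": -1,"dz": 0,"rx": 0,"ry": 0,"rz": 0,"claw": 85},{"dx": -0.5,"dy": -1,"dz": 0,"rx": 0,"ry": 0,"rz": 0,"claw": 85},{"dx": -0.5,"dy": -1,"dz": 0,"rx": 0,"ry": 0,"rz": 0,"claw": 85},{"dx": -0.5,"dy": -1,"dz": 0,"rx": 0,"ry": 0,"rz": 0,"claw": 85},{"dx": -0.5,"dy": -1,"dz": 0,"rx": 0,"ry": 0,"rz": 0,"claw": 85},{"dx": -0.5,"dy": -1,"dz": 0,"rx": 0,"ry": 0,"rz": 0,"claw": 85}])

```text
time: 4.92
tool_pos: [0.4965, -0.3494, 0.331]
tcp_rot: [0.18, 0.984, 0.0, 0.0]
wrist_force: [0.1, -0.1, 0.8]
gripper_width: 0.085
grip_force: 0.0
```

Call:
step_arm(targets=[{"dx": -0.5,"dy": -1,"dz": 0,"rx": 0,"ry": 0,"rz": 0,"claw": 85},{"dx": -0.5,"dy": -1,"dz": 0,"rx": 0,"ry": 0,"rz": 0,"claw": 85},{"dx": -0.5,"dy": -1,"dz": 0,"rx": 0,"ry": 0,"rz": 0,"claw": 85},{"dx": -0.5,"dy": -1,"dz": 0,"rx": 0,"ry": 0,"rz": 0,"claw": 85},{"dx": 0,"dy": 0,"dz": 0,"rx": 0,"ry": 0,"rz": 0,"claw": 85}])

```text
time: 5.55
tool_pos: [0.5065, -0.4624, 0.3308]
tcp_rot: [0.182, 0.983, -0.0, -0.0]
wrist_force: [0.8, 0.3, -0.3]
gripper_width: 0.0849
grip_force: 0.0
```

Run:
```python
from h import *
say(); f=vision.grab_frame("wrist"); save("w3",f,k=1.25); import pickle; pickle.dump(f,open("w3.pkl","wb"))
```

```text
5.55 [ 0.5065 -0.4624  0.3308] [ 1.823e-01  9.833e-01 -4.000e-04 -1.000e-04] 0.08493697373866485 0.0 [ 0.8  0.3 -0.3] [ 0.33  0.49  0.52  1.62 -0.27  1.1   2.13]
```

View pics/w3.png

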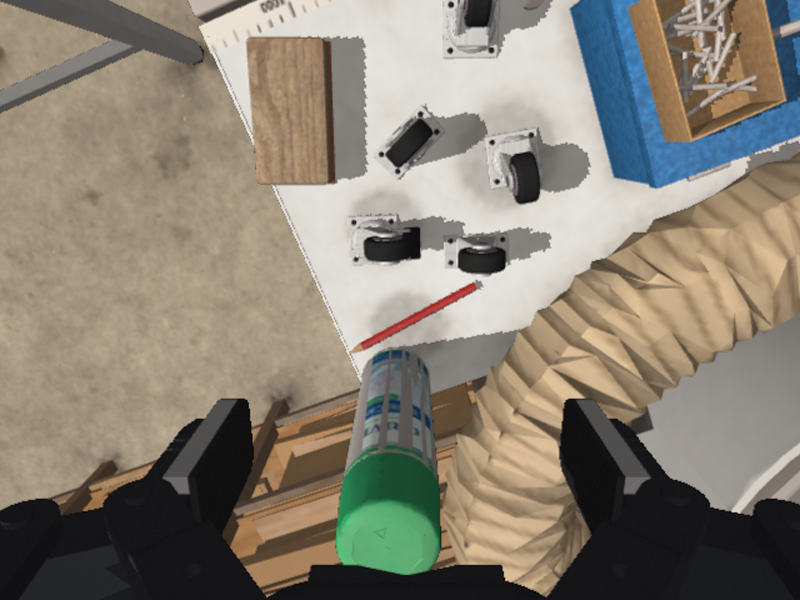

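Candidates in w3, in 1.25x pixels:
- A (475,20): braked, pedal toward the robot.
- E (383,240): braked, pedal at right (414,240).
- C (409,145) and D (478,255): fixed, oblong plates.
- B (515,165): plain spare, to be left.
- The green look-alike sits outside the fence and is ignored.

I'll check this in a close crop.

Run:
```python
from h import *
import pickle; f=pickle.load(open("w3.pkl","rb"))
save("w3c",f,265,0,190,225,2.66)
```

```text
(no output)
```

View pics/w3c.png

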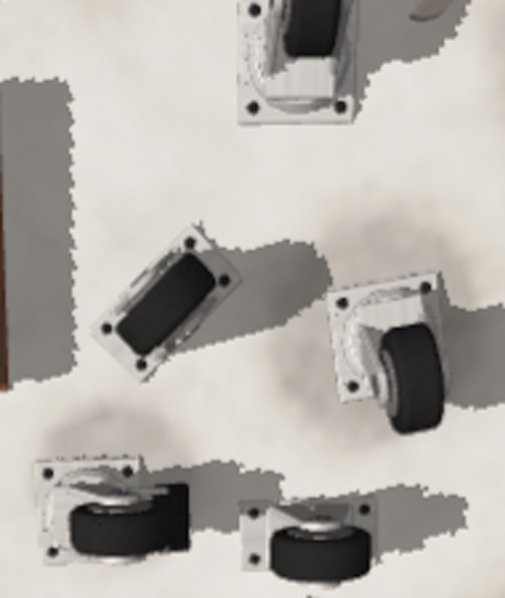

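The crop confirms it: E has the black pedal at (178,517), B at (385,340) has none, and C and D have oblong plates.

```bash
cat >> h.py <<'E'
def tool():
    s=telemetry.state(); m=R.from_quat(s["tcp_rot"]).as_matrix(); return s["tool_pos"],m
def plan(x,y,z,deg=None):
    "units from the present pose to a world TCP, after turning tool x to heading deg"
    p,m=tool(); h=np.degrees(np.arctan2(m[1,0],m[0,0]))
    rz=0 if deg is None else -((deg-h+180)%360-180)
    d=np.array([x,y,z])-p; m2=m@R.from_rotvec([0,0,np.radians(rz)]).as_matrix()
    print("head %.1f rz %.2f | before turn %s | after turn %s"%(h,rz/8,(m.T@d/.025).round(2),(m2.T@d/.025).round(2)))
E
python3 - <<'E'
from h import *
import pickle; f=pickle.load(open("w3.pkl","rb"))
q=lambda u,v:at(f,265+u/2.66,v/2.66,.003)[:2]
def rep(n,o,a,b):
    o,a,b=q(*o),q(*a),q(*b); c=(a+b)/2; h=a-o
    k=b-o
    print(n,'centre',c.round(4),'heading',np.degrees(np.arctan2(h[1],h[0])).round(1),'side-90',(np.degrees(np.arctan2(k[1],k[0]))).round(1),'lens',np.linalg.norm(h).round(4),np.linalg.norm(k).round(4)); return c,h/np.linalg.norm(h)
rep('C',(107,329),(190,243),(142,365))
rep('D',(254,513),(364,510),(254,558))
c,h=rep('E',(47,473),(128,471),(53,552)); print(c+.014*h)
c,h=rep('A',(252,107),(255,9),(341,107)); print(c+.014*h)
rep('B',(342,302),(353,386),(427,287))
print('can', at(f,390/1.25,540/1.25,.2))
plan(.48,-.45,.2,188)
E
```

```text
C centre [ 0.4401 -0.4356] heading 113.5 side-90 23.8 lens 0.046 0.0197
D centre [ 0.5479 -0.4125] heading 70.5 side-90 -19.6 lens 0.0459 0.0192
E centre [ 0.5061 -0.4947] heading 70.4 side-90 -18.4 lens 0.0335 0.0334
[ 0.5108429  -0.48152022]
A centre [ 0.3758 -0.3579] heading 158.4 side-90 68.9 lens 0.033 0.0336
[ 0.36274306 -0.3528012 ]
B centre [ 0.4837 -0.3566] heading -10.6 side-90 78.6 lens 0.033 0.0337
can [ 0.65398113 -0.53123126  0.2       ]
head 159.1 rz -3.62 | before turn [1.15 0.02 5.23] | after turn [1.   0.57 5.23]
```

Call:
step_arm(targets=[{"dx": 0,"dy": 0,"dz": 0.5,"rx": 0,"ry": 0,"rz": 1,"claw": 50},{"dx": 0,"dy": 0,"dz": 0.5,"rx": 0,"ry": 0,"rz": 1,"claw": 50},{"dx": 0,"dy": 0,"dz": 0.5,"rx": 0,"ry": 0,"rz": 1,"claw": 50},{"dx": 0,"dy": 0,"dz": 0.5,"rx": 0,"ry": 0,"rz": 1,"claw": 50},{"dx": 0,"dy": 0,"dz": 0.5,"rx": 0,"ry": 0,"rz": 1,"claw": 50},{"dx": 0,"dy": 0,"dz": 0.5,"rx": 0,"ry": 0,"rz": 1,"claw": 50},{"dx": 0,"dy": 0,"dz": 0.5,"rx": 0,"ry": 0,"rz": 1,"claw": 50},{"dx": 0,"dy": 0,"dz": 0.5,"rx": 0,"ry": 0,"rz": 1,"claw": 50},{"dx": 0,"dy": 0,"dz": 0.5,"rx": 0,"ry": 0,"rz": 1,"claw": 50},{"dx": 0,"dy": 0,"dz": 0.5,"rx": 0,"ry": 0,"rz": 1,"claw": 50}])

```text
time: 6.85
tool_pos: [0.5075, -0.4587, 0.2055]
tcp_rot: [0.772, 0.636, 0.001, -0.001]
wrist_force: [0.1, -0.3, -0.7]
gripper_width: 0.0498
grip_force: 0.0
```

Call:
step_arm(targets=[{"dx": 0,"dy": 0,"dz": 0.5,"rx": 0,"ry": 0,"rz": 1,"claw": 50},{"dx": 0,"dy": 0,"dz": 0.5,"rx": 0,"ry": 0,"rz": 0,"claw": 50}])

```text
time: 7.1
tool_pos: [0.5073, -0.459, 0.1802]
tcp_rot: [0.813, 0.583, 0.001, -0.001]
wrist_force: [-0.7, -0.0, 0.4]
gripper_width: 0.0503
grip_force: 0.0
```

Run:
```python
from h import *
say(); plan(.5479,-.4125,.017,70.5)
```

```text
7.1 [ 0.5073 -0.459   0.1802] [ 8.127e-01  5.827e-01  6.000e-04 -8.000e-04] 0.050254851750152485 0.0 [-0.7 -0.   0.4] [ 0.16  0.75  0.83  1.77 -0.67  0.94  0.95]
head 71.3 rz 0.10 | before turn [2.27 0.94 6.53] | after turn [2.29 0.91 6.53]
```

Call:
step_arm(targets=[{"dx": 0.8,"dy": 0.3,"dz": 0.9,"rx": 0,"ry": 0,"rz": 0.1,"claw": 50},{"dx": 0.8,"dy": 0.3,"dz": 0.9,"rx": 0,"ry": 0,"rz": 0,"claw": 50},{"dx": 0.7,"dy": 0.3,"dz": 0.9,"rx": 0,"ry": 0,"rz": 0,"claw": 50},{"dx": 0,"dy": 0,"dz": 0,"rx": 0,"ry": 0,"rz": 0,"claw": 50}])

```text
time: 7.6
tool_pos: [0.548, -0.4103, 0.1104]
tcp_rot: [0.816, 0.578, 0.0, -0.003]
wrist_force: [0.5, -0.1, 0.2]
gripper_width: 0.0498
grip_force: 0.0
```

Run:
```python
from h import *
say(); plan(.5479,-.4125,.017,70.5); f=vision.grab_frame("wrist"); save("w4",f)
```

```text
7.6 [ 0.548  -0.4103  0.1104] [ 8.164e-01  5.775e-01  3.000e-04 -2.800e-03] 0.0498127949124572 0.0 [ 0.5 -0.1  0.2] [ 0.1   0.82  0.77  1.8  -0.76  0.84  0.91]
head 70.6 rz 0.01 | before turn [-0.1   0.04  3.74] | after turn [-0.1   0.04  3.74]
```

View pics/w4.png

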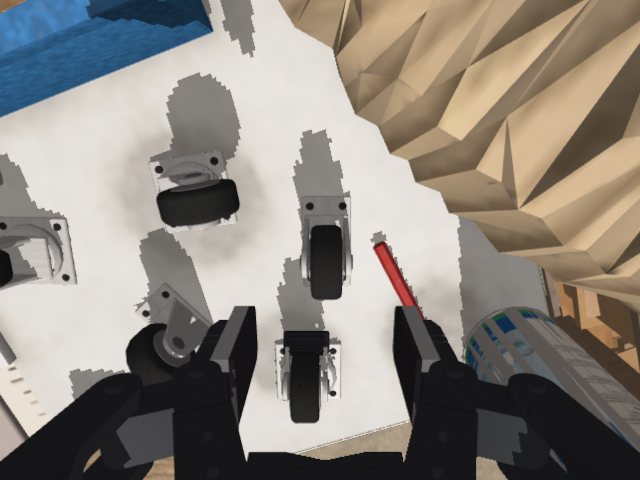

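The wrist view shows castor D centred between the fingers at (326,258), so I descend and grip.

Call:
step_arm(targets=[{"dx": -0.1,"dy": 0,"dz": 0.9,"rx": 0,"ry": 0,"rz": 0,"claw": 50},{"dx": 0,"dy": 0,"dz": 0.9,"rx": 0,"ry": 0,"rz": 0,"claw": 50},{"dx": 0,"dy": 0,"dz": 0.9,"rx": 0,"ry": 0,"rz": 0,"claw": 50},{"dx": 0,"dy": 0,"dz": 0.9,"rx": 0,"ry": 0,"rz": 0,"claw": 50},{"dx": 0,"dy": 0,"dz": 0.1,"rx": 0,"ry": 0,"rz": 0,"claw": 50},{"dx": 0,"dy": 0,"dz": 0,"rx": 0,"ry": 0,"rz": 0,"claw": 15},{"dx": 0,"dy": 0,"dz": 0,"rx": 0,"ry": 0,"rz": 0,"claw": 15},{"dx": 0,"dy": 0,"dz": 0,"rx": 0,"ry": 0,"rz": 0,"claw": 15},{"dx": 0,"dy": 0,"dz": 0,"rx": 0,"ry": 0,"rz": 0,"claw": 15}], newtons=50)

```text
time: 8.78
tool_pos: [0.5458, -0.4174, 0.022]
tcp_rot: [0.818, 0.575, 0.0, 0.001]
wrist_force: [-0.0, 0.1, 0.8]
gripper_width: 0.025
grip_force: 50.2
```

Call:
step_arm(targets=[{"dx": 0,"dy": 0,"dz": -1,"rx": 0,"ry": 0,"rz": 0,"claw": 15},{"dx": 0,"dy": 0,"dz": -1,"rx": 0,"ry": 0,"rz": 0,"claw": 15},{"dx": 0,"dy": 0,"dz": -1,"rx": 0,"ry": 0,"rz": 0,"claw": 15},{"dx": 0,"dy": 0,"dz": -1,"rx": 0,"ry": 0,"rz": 0,"claw": 15},{"dx": 0,"dy": 0,"dz": -1,"rx": 0,"ry": 0,"rz": 0,"claw": 15},{"dx": 0,"dy": 0,"dz": -1,"rx": 0,"ry": 0,"rz": 0,"claw": 15},{"dx": 0,"dy": 0,"dz": -1,"rx": 0,"ry": 0,"rz": 0,"claw": 15},{"dx": 0,"dy": 0,"dz": 0,"rx": 0,"ry": 0,"rz": 0,"claw": 15}])

```text
time: 9.78
tool_pos: [0.5463, -0.4186, 0.1993]
tcp_rot: [0.818, 0.575, 0.001, 0.002]
wrist_force: [-0.9, 0.6, -2.0]
gripper_width: 0.0253
grip_force: 50.0
```

Run:
```python
from h import *
say(); f=vision.grab_frame("wrist"); save("w5",f); say()
plan(.3986,.2223,.2); plan(.3986,.2223,.2,8.2)
```

```text
9.775 [ 0.5463 -0.4186  0.1993] [8.180e-01 5.753e-01 5.000e-04 2.400e-03] 0.025290469001560942 49.956214358098805 [-0.9  0.6 -2. ] [ 0.06  0.73  0.86  1.75 -0.66  0.97  0.84]
9.825 [ 0.5457 -0.4175  0.1975] [8.179e-01 5.753e-01 4.000e-04 9.000e-04] 0.024705692082177426 49.956141624134034 [-1.5  0.5 -2.2] [ 0.06  0.74  0.86  1.75 -0.67  0.97  0.84]
head 70.2 rz 0.00 | before turn [ 22.1  -14.19  -0.14] | after turn [ 22.1  -14.19  -0.14]
head 70.2 rz 7.76 | before turn [ 22.1  -14.19  -0.14] | after turn [ -2.17 -26.17  -0.14]
```

View pics/w5.png

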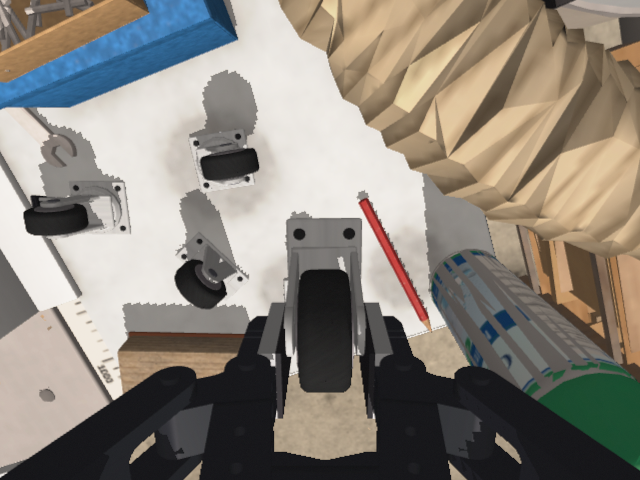

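The view shows the castor held upright at (325,330), plate level, with front holes at (299,234) and (349,234). Next I measure its offset in the tool.

```bash
cat >> h.py <<'E'
def held(f,holes,zplate):
    "tool coords of pixels at world height zplate"
    p,m=tool()
    for u,v in holes: print((m.T@(at(f,u,v,zplate)-p)*1000).round(1))
E
python3 - <<'E'
from h import *
f=vision.grab_frame("wrist"); p,m=tool(); print(p)
for zz in (.017,.0195,.022): held(f,[(299,234),(349,234)],p[2]-zz+.003)
for k in range(4): vision.grab_frame("wrist"); print(tool()[0].round(4))
E
```

```text
[ 0.54531501 -0.4166611   0.19621515]
[29.  -9.2 14. ]
[29. 10. 14.]
[28.3 -9.3 16.5]
[28.3 10.1 16.5]
[27.6 -9.5 19. ]
[27.5 10.3 19. ]
[ 0.5451 -0.4163  0.1955]
[ 0.545  -0.4162  0.1951]
[ 0.545  -0.4162  0.195 ]
[ 0.545  -0.4164  0.195 ]
```

Call:
step_arm(targets=[{"dx": 0,"dy": 0,"dz": -0.4,"rx": 0,"ry": 0,"rz": 1,"claw": 15},{"dx": 0,"dy": 0,"dz": -0.4,"rx": 0,"ry": 0,"rz": 1,"claw": 15},{"dx": 0,"dy": 0,"dz": -0.4,"rx": 0,"ry": 0,"rz": 1,"claw": 15},{"dx": 0,"dy": 0,"dz": -0.4,"rx": 0,"ry": 0,"rz": 1,"claw": 15},{"dx": 0,"dy": 0,"dz": -0.4,"rx": 0,"ry": 0,"rz": 1,"claw": 15},{"dx": 0,"dy": 0,"dz": 0,"rx": 0,"ry": 0,"rz": 1,"claw": 15},{"dx": 0,"dy": 0,"dz": 0,"rx": 0,"ry": 0,"rz": 1,"claw": 15},{"dx": 0,"dy": 0,"dz": 0,"rx": 0,"ry": 0,"rz": 0.7,"claw": 15},{"dx": 0,"dy": -0.8,"dz": 0,"rx": 0,"ry": 0,"rz": 0,"claw": 15},{"dx": 0,"dy": -1,"dz": 0,"rx": 0,"ry": 0,"rz": 0,"claw": 15}])

```text
time: 11.32
tool_pos: [0.5382, -0.3724, 0.2453]
tcp_rot: [0.997, 0.075, -0.001, -0.0]
wrist_force: [0.9, 1.2, -1.3]
gripper_width: 0.0249
grip_force: 49.9
```

Call:
step_arm(targets=[{"dx": -0.1,"dy": -1,"dz": 0,"rx": 0,"ry": 0,"rz": 0,"claw": 15},{"dx": -0.1,"dy": -1,"dz": 0,"rx": 0,"ry": 0,"rz": 0,"claw": 15},{"dx": -0.1,"dy": -1,"dz": 0,"rx": 0,"ry": 0,"rz": 0,"claw": 15},{"dx": -0.1,"dy": -1,"dz": 0,"rx": 0,"ry": 0,"rz": 0,"claw": 15},{"dx": -0.1,"dy": -1,"dz": 0,"rx": 0,"ry": 0,"rz": 0,"claw": 15},{"dx": -0.1,"dy": -1,"dz": 0,"rx": 0,"ry": 0,"rz": 0,"claw": 15},{"dx": -0.1,"dy": -1,"dz": 0,"rx": 0,"ry": 0,"rz": 0,"claw": 15},{"dx": -0.1,"dy": -1,"dz": 0,"rx": 0,"ry": 0,"rz": 0,"claw": 15},{"dx": -0.1,"dy": -1,"dz": 0,"rx": 0,"ry": 0,"rz": 0,"claw": 15},{"dx": -0.1,"dy": -1,"dz": 0,"rx": 0,"ry": 0,"rz": 0,"claw": 15}])

```text
time: 12.58
tool_pos: [0.4759, -0.1283, 0.2458]
tcp_rot: [0.997, 0.075, -0.001, -0.0]
wrist_force: [0.5, -0.1, -1.5]
gripper_width: 0.025
grip_force: 49.9
```

Call:
step_arm(targets=[{"dx": -0.1,"dy": -1,"dz": 0,"rx": 0,"ry": 0,"rz": 0,"claw": 15},{"dx": -0.1,"dy": -1,"dz": 0,"rx": 0,"ry": 0,"rz": 0,"claw": 15},{"dx": -0.1,"dy": -1,"dz": 0,"rx": 0,"ry": 0,"rz": 0,"claw": 15},{"dx": -0.1,"dy": -1,"dz": 0,"rx": 0,"ry": 0,"rz": 0,"claw": 15},{"dx": -0.1,"dy": -1,"dz": 0,"rx": 0,"ry": 0,"rz": 0,"claw": 15},{"dx": -0.1,"dy": -1,"dz": 0,"rx": 0,"ry": 0,"rz": 0,"claw": 15},{"dx": -0.1,"dy": -1,"dz": 0,"rx": 0,"ry": 0,"rz": 0,"claw": 15},{"dx": -0.1,"dy": -1,"dz": 0,"rx": 0,"ry": 0,"rz": 0,"claw": 15},{"dx": 0,"dy": 0,"dz": 0,"rx": 0,"ry": 0,"rz": 0,"claw": 15}])

```text
time: 13.7
tool_pos: [0.4257, 0.0672, 0.2457]
tcp_rot: [0.997, 0.077, -0.001, -0.0]
wrist_force: [0.2, 0.2, -0.8]
gripper_width: 0.0248
grip_force: 50.0
```

Run:
```python
from h import *
vision.grab_frame("wrist");vision.grab_frame("wrist"); say(); plan(.3937,.2216,.047,8.2)
```

```text
13.8 [0.4265 0.0652 0.2462] [9.971e-01 7.550e-02 0.000e+00 4.000e-04] 0.025191087659535948 49.95887865778059 [ 0.4 -0.2 -3.1] [-1.21  0.51  1.35  2.26 -0.66  0.88 -0.86]
head 8.7 rz 0.06 | before turn [-0.36 -6.39  7.96] | after turn [-0.41 -6.39  7.96]
```

Call:
step_arm(targets=[{"dx": -0.1,"dy": -1,"dz": 0.5,"rx": 0,"ry": 0,"rz": 0,"claw": 15},{"dx": -0.1,"dy": -1,"dz": 0.5,"rx": 0,"ry": 0,"rz": 0,"claw": 15}])

```text
time: 14.05
tool_pos: [0.4139, 0.1148, 0.2206]
tcp_rot: [0.997, 0.074, -0.0, -0.0]
wrist_force: [-0.4, 0.4, -2.1]
gripper_width: 0.0249
grip_force: 50.0
```

Run:
```python
from h import *
vision.grab_frame("wrist");vision.grab_frame("wrist"); say(); plan(.3937,.2216,.047,8.2)
```

```text
14.15 [0.4121 0.1167 0.2194] [ 0.997   0.0771 -0.0024 -0.    ] 0.025119338274701437 49.908594384323806 [-0.3  0.6 -2.4] [-1.29  0.55  1.3   2.29 -0.74  0.84 -0.91]
head 8.8 rz 0.08 | before turn [-0.05 -4.26  6.9 ] | after turn [-0.1  -4.26  6.9 ]
```

Call:
step_arm(targets=[{"dx": 0,"dy": -1,"dz": 0.9,"rx": 0,"ry": 0,"rz": 0,"claw": 15},{"dx": 0,"dy": -1,"dz": 0.9,"rx": 0,"ry": 0,"rz": 0,"claw": 15},{"dx": 0,"dy": -1,"dz": 0.9,"rx": 0,"ry": 0,"rz": 0,"claw": 15},{"dx": 0,"dy": -1,"dz": 0.9,"rx": 0,"ry": 0,"rz": 0,"claw": 15},{"dx": 0,"dy": -0.3,"dz": 0.8,"rx": 0,"ry": 0,"rz": 0,"claw": 15},{"dx": 0,"dy": 0,"dz": 0,"rx": 0,"ry": 0,"rz": 0,"claw": 15}])

```text
time: 14.9
tool_pos: [0.3975, 0.2203, 0.1103]
tcp_rot: [0.997, 0.076, -0.001, 0.001]
wrist_force: [-0.1, 0.6, -1.6]
gripper_width: 0.0251
grip_force: 49.9
```

Run:
```python
from h import *
vision.grab_frame("wrist");f=vision.grab_frame("wrist"); say(); plan(.3937,.2216,.047,8.2); save("w6",f)
```

```text
15.0 [0.3986 0.2196 0.1117] [9.972e-01 7.470e-02 4.000e-04 4.000e-04] 0.024860646742748654 49.92547769565135 [-0.  -0.3 -1.7] [-1.29  0.72  1.02  2.32 -1.06  0.7  -0.89]
head 8.6 rz 0.05 | before turn [-0.18 -0.11  2.59] | after turn [-0.18 -0.11  2.59]
```

View pics/w6.png

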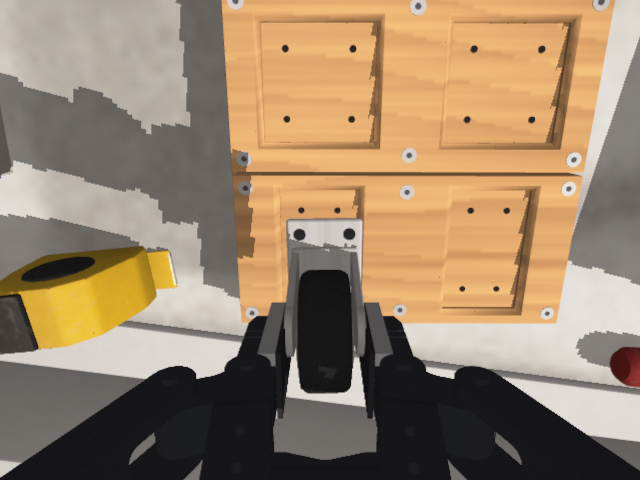

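The view shows the target recess's front holes at (301,210) and (337,210), beyond the held plate, which lets me refine the seat position.

Run:
```python
from h import *
f=vision.grab_frame("wrist"); p,m=tool(); print(p)
for n,hs in dict(OL=[(301,210),(337,210)],OR=[(471,210),(507,211),(462,289),(496,289)],SL=[(285,48),(353,48),(351,119),(287,119)],SR=[(474,48),(542,48),(532,120),(467,120)]).items():
    P=np.array([at(f,u,v,.027) for u,v in hs]); c=P.mean(0)
    if n=='OL': c=c-.023*np.array([np.cos(np.radians(8.2)),np.sin(np.radians(8.2)),0]); d=P[0]-P[1]
    else: d=P[0]-P[1]
    print(n,c.round(4),np.degrees(np.arctan2(d[1],d[0])).round(1))
```

```text
[0.39875491 0.21962923 0.11197708]
OL [0.3991 0.2219 0.027 ] 98.5
OR [0.4124 0.1307 0.027 ] 96.9
SL [0.4852 0.2344 0.027 ] 98.5
SR [0.4986 0.1434 0.027 ] 98.5
```

Call:
step_arm(targets=[{"dx": -0.2,"dy": -0.1,"dz": 0.7,"rx": 0,"ry": 0,"rz": 0,"claw": 15},{"dx": 0,"dy": 0,"dz": 0.7,"rx": 0,"ry": 0,"rz": 0,"claw": 15},{"dx": 0,"dy": 0,"dz": 0.7,"rx": 0,"ry": 0,"rz": 0,"claw": 15},{"dx": 0,"dy": 0,"dz": 0.4,"rx": 0,"ry": 0,"rz": 0,"claw": 15},{"dx": 0,"dy": 0,"dz": 0,"rx": 0,"ry": 0,"rz": 0,"claw": 15},{"dx": 0,"dy": 0,"dz": 0,"rx": 0,"ry": 0,"rz": 0,"claw": 15}])

```text
time: 15.8
tool_pos: [0.3932, 0.2221, 0.0493]
tcp_rot: [0.997, 0.075, 0.001, -0.0]
wrist_force: [0.2, 0.3, -1.6]
gripper_width: 0.025
grip_force: 50.5
```

Run:
```python
from h import *
say(); plan(.3937,.2216,.047,8.2)
```

```text
15.8 [0.3932 0.2221 0.0493] [ 9.972e-01  7.510e-02  5.000e-04 -1.000e-04] 0.02499657078691154 50.472975564189255 [ 0.2  0.3 -1.6] [-1.19  0.8   0.85  2.35 -1.28  0.59 -0.72]
head 8.6 rz 0.05 | before turn [0.02 0.02 0.09] | after turn [0.02 0.02 0.09]
```

Call:
step_arm(targets=[{"dx": 0,"dy": 0,"dz": 0.1,"rx": 0,"ry": 0,"rz": 0,"claw": 15},{"dx": 0,"dy": 0,"dz": 0,"rx": 0,"ry": 0,"rz": 0,"claw": 15},{"dx": 0,"dy": 0,"dz": 0,"rx": 0,"ry": 0,"rz": 0,"claw": 50},{"dx": 0,"dy": 0,"dz": 0,"rx": 0,"ry": 0,"rz": 0,"claw": 50},{"dx": 0,"dy": 0,"dz": 0,"rx": 0,"ry": 0,"rz": 0,"claw": 50},{"dx": 0,"dy": 0,"dz": -0.5,"rx": 0,"ry": 0,"rz": 0,"claw": 50},{"dx": 0,"dy": 0,"dz": -1,"rx": 0,"ry": 0,"rz": 0,"claw": 50},{"dx": 0,"dy": 0,"dz": -1,"rx": 0,"ry": 0,"rz": 0,"claw": 50},{"dx": 0,"dy": 0,"dz": -1,"rx": 0,"ry": 0,"rz": 0,"claw": 50},{"dx": 0,"dy": 0,"dz": -1,"rx": 0,"ry": 0,"rz": 0,"claw": 50}])

```text
time: 17.05
tool_pos: [0.3924, 0.222, 0.1594]
tcp_rot: [0.997, 0.075, -0.0, 0.0]
wrist_force: [-0.3, 0.4, 0.7]
gripper_width: 0.0498
grip_force: 0.0
```

Call:
step_arm(targets=[{"dx": 0,"dy": 0,"dz": -1,"rx": 0,"ry": 0,"rz": 0,"claw": 50},{"dx": 0,"dy": 0,"dz": -1,"rx": 0,"ry": 0,"rz": 0,"claw": 50},{"dx": 0,"dy": 0,"dz": -1,"rx": 0,"ry": 0,"rz": 0,"claw": 50},{"dx": 0,"dy": 0,"dz": 0,"rx": 0,"ry": 0,"rz": 0,"claw": 50}])

```text
time: 17.55
tool_pos: [0.3935, 0.2226, 0.2349]
tcp_rot: [0.997, 0.076, 0.001, -0.001]
wrist_force: [-1.1, 0.0, -0.4]
gripper_width: 0.0499
grip_force: 0.0
```

Run:
```python
from h import *
f=vision.grab_frame("wrist"); say(); save("w7",f); plan(.4401,-.4356,.12); plan(.4401,-.4356,.12,113.7)
```

```text
17.6 [0.3927 0.2225 0.2339] [ 9.971e-01  7.560e-02  3.000e-04 -4.000e-04] 0.050229100661100964 0.0 [-0.1 -0.6 -0.9] [-1.52  0.56  1.31  2.23 -0.73  0.89 -1.17]
head 8.7 rz 0.00 | before turn [-2.1  26.31  4.53] | after turn [-2.1  26.31  4.53]
head 8.7 rz -13.13 | before turn [-2.1  26.31  4.53] | after turn [-24.87  -8.85   4.53]
```

View pics/w7.png

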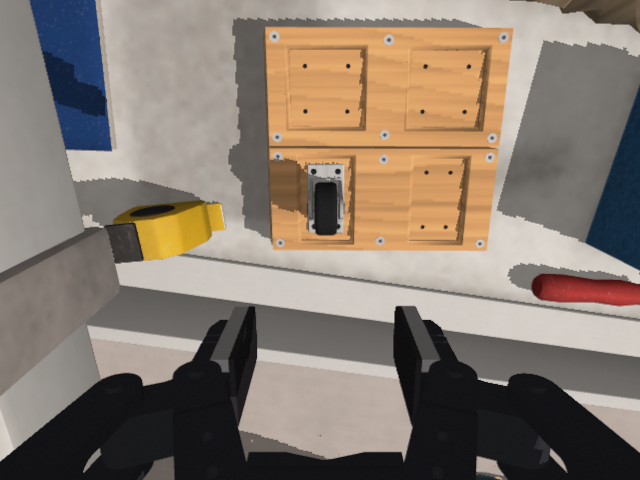

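Castor D sits squarely in the left oblong recess at (326,200). Now for castor C.

Call:
step_arm(targets=[{"dx": 0,"dy": 0,"dz": 0,"rx": 0,"ry": 0,"rz": -1,"claw": 50},{"dx": 0,"dy": 0,"dz": 0,"rx": 0,"ry": 0,"rz": -1,"claw": 50},{"dx": 0,"dy": 0,"dz": 0,"rx": 0,"ry": 0,"rz": -1,"claw": 50},{"dx": 0,"dy": 0,"dz": 0,"rx": 0,"ry": 0,"rz": -1,"claw": 50},{"dx": 0,"dy": 0,"dz": 0,"rx": 0,"ry": 0,"rz": -1,"claw": 50},{"dx": 0,"dy": 0,"dz": 0,"rx": 0,"ry": 0,"rz": -1,"claw": 50},{"dx": 0,"dy": 0,"dz": 0,"rx": 0,"ry": 0,"rz": -1,"claw": 50},{"dx": 0,"dy": 0,"dz": 0,"rx": 0,"ry": 0,"rz": -1,"claw": 50},{"dx": 0,"dy": 0,"dz": 0,"rx": 0,"ry": 0,"rz": -1,"claw": 50},{"dx": 0,"dy": 0,"dz": 0,"rx": 0,"ry": 0,"rz": -1,"claw": 50}])

```text
time: 18.85
tool_pos: [0.3916, 0.2218, 0.2327]
tcp_rot: [0.714, 0.7, -0.001, -0.0]
wrist_force: [0.0, -0.5, 0.1]
gripper_width: 0.0499
grip_force: 0.0
```

Call:
step_arm(targets=[{"dx": 0,"dy": 0,"dz": 0,"rx": 0,"ry": 0,"rz": -1,"claw": 50},{"dx": 0,"dy": 0,"dz": 0,"rx": 0,"ry": 0,"rz": -1,"claw": 50},{"dx": 0,"dy": 0,"dz": 0,"rx": 0,"ry": 0,"rz": -1,"claw": 50},{"dx": -0.5,"dy": -0.2,"dz": 0,"rx": 0,"ry": 0,"rz": 0,"claw": 50},{"dx": -1,"dy": -0.36,"dz": 0,"rx": 0,"ry": 0,"rz": 0,"claw": 50},{"dx": -1,"dy": -0.36,"dz": 0,"rx": 0,"ry": 0,"rz": 0,"claw": 50},{"dx": -1,"dy": -0.36,"dz": 0,"rx": 0,"ry": 0,"rz": 0,"claw": 50},{"dx": -1,"dy": -0.36,"dz": 0,"rx": 0,"ry": 0,"rz": 0,"claw": 50},{"dx": -1,"dy": -0.36,"dz": 0,"rx": 0,"ry": 0,"rz": 0,"claw": 50},{"dx": -1,"dy": -0.36,"dz": 0,"rx": 0,"ry": 0,"rz": 0,"claw": 50}])

```text
time: 20.1
tool_pos: [0.3997, 0.0477, 0.2333]
tcp_rot: [0.556, 0.831, -0.001, -0.001]
wrist_force: [1.7, 0.1, -0.7]
gripper_width: 0.0498
grip_force: 0.0
```

Call:
step_arm(targets=[{"dx": -1,"dy": -0.36,"dz": 0,"rx": 0,"ry": 0,"rz": 0,"claw": 50},{"dx": -1,"dy": -0.36,"dz": 0,"rx": 0,"ry": 0,"rz": 0,"claw": 50},{"dx": -1,"dy": -0.36,"dz": 0,"rx": 0,"ry": 0,"rz": 0,"claw": 50},{"dx": -1,"dy": -0.36,"dz": 0,"rx": 0,"ry": 0,"rz": 0,"claw": 50},{"dx": -1,"dy": -0.36,"dz": 0,"rx": 0,"ry": 0,"rz": 0,"claw": 50},{"dx": -1,"dy": -0.36,"dz": 0,"rx": 0,"ry": 0,"rz": 0,"claw": 50},{"dx": -1,"dy": -0.36,"dz": 0,"rx": 0,"ry": 0,"rz": 0,"claw": 50},{"dx": -1,"dy": -0.36,"dz": 0,"rx": 0,"ry": 0,"rz": 0,"claw": 50},{"dx": -1,"dy": -0.36,"dz": 0,"rx": 0,"ry": 0,"rz": 0,"claw": 50},{"dx": -1,"dy": -0.36,"dz": 0,"rx": 0,"ry": 0,"rz": 0,"claw": 50}])

```text
time: 21.35
tool_pos: [0.4126, -0.217, 0.2331]
tcp_rot: [0.556, 0.831, -0.0, -0.001]
wrist_force: [1.3, -0.0, 0.2]
gripper_width: 0.0497
grip_force: 0.0
```

Call:
step_arm(targets=[{"dx": -1,"dy": -0.36,"dz": 0,"rx": 0,"ry": 0,"rz": 0,"claw": 50},{"dx": -1,"dy": -0.36,"dz": 0,"rx": 0,"ry": 0,"rz": 0,"claw": 50},{"dx": -1,"dy": -0.36,"dz": 0,"rx": 0,"ry": 0,"rz": 0,"claw": 50},{"dx": -1,"dy": -0.36,"dz": 0,"rx": 0,"ry": 0,"rz": 0,"claw": 50},{"dx": -1,"dy": -0.36,"dz": 0.5,"rx": 0,"ry": 0,"rz": 0,"claw": 50},{"dx": -1,"dy": -0.36,"dz": 1,"rx": 0,"ry": 0,"rz": 0,"claw": 50},{"dx": -1,"dy": -0.36,"dz": 1,"rx": 0,"ry": 0,"rz": 0,"claw": 50},{"dx": 0,"dy": 0,"dz": 1,"rx": 0,"ry": 0,"rz": 0,"claw": 50},{"dx": 0,"dy": 0,"dz": 0,"rx": 0,"ry": 0,"rz": 0,"claw": 50}])

```text
time: 22.48
tool_pos: [0.4207, -0.4007, 0.144]
tcp_rot: [0.556, 0.831, 0.0, -0.003]
wrist_force: [-0.2, 0.3, -0.1]
gripper_width: 0.0502
grip_force: 0.0
```

Run:
```python
from h import *
vision.grab_frame("wrist"); say(); plan(.4401,-.4356,.017,113.7)
```

```text
22.525 [ 0.4216 -0.4012  0.1453] [ 0.5556  0.8315  0.     -0.0016] 0.04994677365338636 0.0 [-0.3  0.7  0.3] [ 0.25  0.61  0.63  2.02 -0.56  0.69  1.62]
head 112.5 rz -0.15 | before turn [-1.57  0.17  5.13] | after turn [-1.57  0.13  5.13]
```

Call:
step_arm(targets=[{"dx": -0.8,"dy": 0.1,"dz": 0.9,"rx": 0,"ry": 0,"rz": -0.15,"claw": 50},{"dx": -0.8,"dy": 0,"dz": 0.9,"rx": 0,"ry": 0,"rz": 0,"claw": 50},{"dx": 0,"dy": 0,"dz": 0,"rx": 0,"ry": 0,"rz": 0,"claw": 50},{"dx": 0,"dy": 0,"dz": 0,"rx": 0,"ry": 0,"rz": 0,"claw": 50}])

```text
time: 23.02
tool_pos: [0.4411, -0.4372, 0.1023]
tcp_rot: [0.546, 0.838, 0.0, 0.0]
wrist_force: [0.9, 0.1, -0.7]
gripper_width: 0.0502
grip_force: 0.0
```

Run:
```python
from h import *
say(); plan(.4401,-.4356,.017,113.7)
```

```text
23.025 [ 0.4411 -0.4372  0.1023] [5.459e-01 8.378e-01 1.000e-04 2.000e-04] 0.05018933587899988 0.0 [ 0.9  0.1 -0.7] [ 0.33  0.7   0.56  1.95 -0.6   0.66  1.69]
head 113.8 rz 0.02 | before turn [ 0.08 -0.01  3.41] | after turn [ 0.08 -0.01  3.41]
```

Call:
step_arm(targets=[{"dx": 0.1,"dy": 0,"dz": 0.9,"rx": 0,"ry": 0,"rz": 0,"claw": 50},{"dx": 0,"dy": 0,"dz": 0.9,"rx": 0,"ry": 0,"rz": 0,"claw": 50},{"dx": 0,"dy": 0,"dz": 0.9,"rx": 0,"ry": 0,"rz": 0,"claw": 50},{"dx": 0,"dy": 0,"dz": 0.6,"rx": 0,"ry": 0,"rz": 0,"claw": 50},{"dx": 0,"dy": 0,"dz": 0,"rx": 0,"ry": 0,"rz": 0,"claw": 50},{"dx": 0,"dy": 0,"dz": 0,"rx": 0,"ry": 0,"rz": 0,"claw": 15},{"dx": 0,"dy": 0,"dz": 0,"rx": 0,"ry": 0,"rz": 0,"claw": 15},{"dx": 0,"dy": 0,"dz": 0,"rx": 0,"ry": 0,"rz": 0,"claw": 15},{"dx": 0,"dy": 0,"dz": 0,"rx": 0,"ry": 0,"rz": 0,"claw": 15}])

```text
time: 24.15
tool_pos: [0.4408, -0.436, 0.02]
tcp_rot: [0.546, 0.838, -0.0, 0.001]
wrist_force: [-0.2, 0.8, 6.6]
gripper_width: 0.025
grip_force: 50.3
```

Call:
step_arm(targets=[{"dx": 0,"dy": 0,"dz": -1,"rx": 0,"ry": 0,"rz": 0,"claw": 15},{"dx": 0,"dy": 0,"dz": -1,"rx": 0,"ry": 0,"rz": 0,"claw": 15},{"dx": 0,"dy": 0,"dz": -1,"rx": 0,"ry": 0,"rz": 0,"claw": 15},{"dx": 0,"dy": 0,"dz": -1,"rx": 0,"ry": 0,"rz": -1,"claw": 15},{"dx": 0,"dy": 0,"dz": -1,"rx": 0,"ry": 0,"rz": -1,"claw": 15},{"dx": 0,"dy": 0,"dz": -1,"rx": 0,"ry": 0,"rz": -1,"claw": 15},{"dx": 0,"dy": 0,"dz": -1,"rx": 0,"ry": 0,"rz": -1,"claw": 15},{"dx": 0,"dy": 0,"dz": -1,"rx": 0,"ry": 0,"rz": -1,"claw": 15},{"dx": 0,"dy": 0,"dz": -1,"rx": 0,"ry": 0,"rz": 0,"claw": 15},{"dx": 0,"dy": 0,"dz": 0,"rx": 0,"ry": 0,"rz": 0,"claw": 15}])

```text
time: 25.4
tool_pos: [0.4407, -0.4361, 0.2454]
tcp_rot: [0.226, 0.974, -0.001, 0.002]
wrist_force: [0.1, -0.6, -1.6]
gripper_width: 0.0251
grip_force: 49.5
```

Run:
```python
from h import *
vision.grab_frame("wrist");f=vision.grab_frame("wrist"); say()
g=cv2.cvtColor(f["frame"],cv2.COLOR_RGB2GRAY); save("w8",f)
c=cv2.SimpleBlobDetector_Params(); c.minArea=15;c.maxArea=400;c.filterByConvexity=False;c.minThreshold=20;c.maxThreshold=150
for k in cv2.SimpleBlobDetector_create(c).detect(g):
    if 260<k.pt[0]<390 and 190<k.pt[1]<290: print(np.round(k.pt,1),k.size)
p,m=tool(); held(f,[(299,234),(349,234)],p[2]-.0195+.003)
plan(.4123,.1314,.25); plan(.4123,.1314,.25,188.2)
```

```text
25.5 [ 0.4398 -0.4344  0.2429] [ 2.263e-01  9.741e-01  4.000e-04 -6.000e-04] 0.024933486858868505 49.442528039216995 [-0.3  0.1 -2.2] [ 0.35  0.48  0.5   1.86 -0.3   0.87  2.11]
[349.8 248.5] 12.046161651611328
[300.  248.5] 12.041594505310059
[280.6 270.1] 5.310828685760498
[ 29.4 -11.6  16.5]
[29.4  7.8 16.5]
head 153.8 rz 0.00 | before turn [10.96 19.83 -0.26] | after turn [10.96 19.83 -0.26]
head 153.8 rz -4.29 | before turn [10.96 19.83 -0.26] | after turn [-2.14 22.56 -0.26]
```

Call:
step_arm(targets=[{"dx": 0.55,"dy": 1,"dz": 0,"rx": 0,"ry": 0,"rz": 0,"claw": 15},{"dx": 0.55,"dy": 1,"dz": 0,"rx": 0,"ry": 0,"rz": 0,"claw": 15},{"dx": 0.55,"dy": 1,"dz": 0,"rx": 0,"ry": 0,"rz": 0,"claw": 15},{"dx": 0.55,"dy": 1,"dz": 0,"rx": 0,"ry": 0,"rz": 0,"claw": 15},{"dx": 0.55,"dy": 1,"dz": 0,"rx": 0,"ry": 0,"rz": 0,"claw": 15},{"dx": 0.55,"dy": 1,"dz": 0,"rx": 0,"ry": 0,"rz": 0,"claw": 15},{"dx": 0.55,"dy": 1,"dz": 0,"rx": 0,"ry": 0,"rz": 0,"claw": 15},{"dx": 0.55,"dy": 1,"dz": 0,"rx": 0,"ry": 0,"rz": 0,"claw": 15},{"dx": 0.55,"dy": 1,"dz": 0,"rx": 0,"ry": 0,"rz": 0,"claw": 15},{"dx": 0.55,"dy": 1,"dz": 0,"rx": 0,"ry": 0,"rz": 0,"claw": 15}])

```text
time: 26.75
tool_pos: [0.4258, -0.1488, 0.2425]
tcp_rot: [0.226, 0.974, -0.0, -0.002]
wrist_force: [0.6, 0.2, -2.2]
gripper_width: 0.0247
grip_force: 49.5
```

Call:
step_arm(targets=[{"dx": 0.55,"dy": 1,"dz": 0,"rx": 0,"ry": 0,"rz": 0,"claw": 15},{"dx": 0.55,"dy": 1,"dz": 0,"rx": 0,"ry": 0,"rz": 0,"claw": 15},{"dx": 0.55,"dy": 1,"dz": 0,"rx": 0,"ry": 0,"rz": 0,"claw": 15},{"dx": 0.55,"dy": 1,"dz": 0,"rx": 0,"ry": 0,"rz": 0,"claw": 15},{"dx": 0.55,"dy": 1,"dz": 0,"rx": 0,"ry": 0,"rz": 0,"claw": 15},{"dx": 0.55,"dy": 1,"dz": 0,"rx": 0,"ry": 0,"rz": 0,"claw": 15},{"dx": 0.55,"dy": 1,"dz": 0,"rx": 0,"ry": 0,"rz": 0,"claw": 15},{"dx": 0.55,"dy": 1,"dz": 0,"rx": 0,"ry": 0,"rz": 0,"claw": 15},{"dx": 0.55,"dy": 1,"dz": 0,"rx": 0,"ry": 0,"rz": 0,"claw": 15},{"dx": 0.5,"dy": 0.8,"dz": 0,"rx": 0,"ry": 0,"rz": 0,"claw": 15}])

```text
time: 28.0
tool_pos: [0.4116, 0.1307, 0.2425]
tcp_rot: [0.226, 0.974, -0.001, -0.001]
wrist_force: [1.3, -0.4, -1.6]
gripper_width: 0.025
grip_force: 49.5
```

Call:
step_arm(targets=[{"dx": 0,"dy": 0,"dz": 0.5,"rx": 0,"ry": 0,"rz": -1,"claw": 15},{"dx": 0,"dy": 0,"dz": 1,"rx": 0,"ry": 0,"rz": -1,"claw": 15},{"dx": 0,"dy": 0,"dz": 1,"rx": 0,"ry": 0,"rz": -1,"claw": 15},{"dx": 0,"dy": 0,"dz": 1,"rx": 0,"ry": 0,"rz": -1,"claw": 15},{"dx": 0,"dy": 0,"dz": 1,"rx": 0,"ry": 0,"rz": -0.3,"claw": 15},{"dx": 0,"dy": 0,"dz": 0,"rx": 0,"ry": 0,"rz": 0,"claw": 15},{"dx": 0,"dy": 0,"dz": 0,"rx": 0,"ry": 0,"rz": 0,"claw": 15}])

```text
time: 28.88
tool_pos: [0.4126, 0.1296, 0.1313]
tcp_rot: [-0.071, 0.997, -0.0, -0.0]
wrist_force: [-0.1, -0.1, -0.9]
gripper_width: 0.0253
grip_force: 49.4
```

Run:
```python
from h import *
f=vision.grab_frame("wrist"); save("w9",f); say(); plan(.4123,.1312,.047,188.2)
print(proj(f,[[.4123+a*np.cos(.143)-b*np.sin(.143),.1312+a*np.sin(.143)+b*np.cos(.143),.027] for a in(-.023,.023) for b in(-.0099,.0099)]).round(1))
```

```text
28.925 [0.4131 0.1299 0.1317] [-7.160e-02  9.974e-01  0.000e+00  3.000e-04] 0.024788436793667747 49.41924672340974 [ 0.9  0.3 -2.3] [-0.54  0.41  0.17  2.33 -0.17  0.4   1.49]
head -171.8 rz 0.00 | before turn [0.02 0.06 3.39] | after turn [0.02 0.06 3.39]
[[312.5 205.6]
 [346.2 205.6]
 [313.2 278.4]
 [345.2 278.4]]
```

Call:
step_arm(targets=[{"dx": 0,"dy": 0.05,"dz": 0.9,"rx": 0,"ry": 0,"rz": 0,"claw": 15},{"dx": 0,"dy": 0,"dz": 0.9,"rx": 0,"ry": 0,"rz": 0,"claw": 15},{"dx": 0,"dy": 0,"dz": 0.9,"rx": 0,"ry": 0,"rz": 0,"claw": 15},{"dx": 0,"dy": 0,"dz": 0.6,"rx": 0,"ry": 0,"rz": 0,"claw": 15},{"dx": 0,"dy": 0,"dz": 0,"rx": 0,"ry": 0,"rz": 0,"claw": 15},{"dx": 0,"dy": 0,"dz": 0,"rx": 0,"ry": 0,"rz": 0,"claw": 15}])

```text
time: 29.68
tool_pos: [0.4133, 0.1313, 0.0496]
tcp_rot: [-0.072, 0.997, 0.0, 0.001]
wrist_force: [1.0, -0.0, -2.1]
gripper_width: 0.025
grip_force: 49.5
```

Call:
step_arm(targets=[{"dx": 0,"dy": 0,"dz": 0.1,"rx": 0,"ry": 0,"rz": 0,"claw": 15},{"dx": 0,"dy": 0,"dz": 0,"rx": 0,"ry": 0,"rz": 0,"claw": 15},{"dx": 0,"dy": 0,"dz": 0,"rx": 0,"ry": 0,"rz": 0,"claw": 50},{"dx": 0,"dy": 0,"dz": 0,"rx": 0,"ry": 0,"rz": 0,"claw": 50},{"dx": 0,"dy": 0,"dz": 0,"rx": 0,"ry": 0,"rz": 0,"claw": 50},{"dx": 0,"dy": 0,"dz": -0.5,"rx": 0,"ry": 0,"rz": 0,"claw": 50},{"dx": 0,"dy": 0,"dz": -1,"rx": 0,"ry": 0,"rz": 0,"claw": 50},{"dx": 0,"dy": 0,"dz": -1,"rx": 0,"ry": 0,"rz": 0,"claw": 50},{"dx": 0,"dy": 0,"dz": -1,"rx": 0,"ry": 0,"rz": 0,"claw": 50},{"dx": 0,"dy": 0,"dz": -1,"rx": 0,"ry": 0,"rz": 0,"claw": 50}])

```text
time: 30.92
tool_pos: [0.4123, 0.1309, 0.1603]
tcp_rot: [-0.072, 0.997, 0.0, 0.0]
wrist_force: [0.3, 0.4, -1.2]
gripper_width: 0.0496
grip_force: 0.0
```

Call:
step_arm(targets=[{"dx": 0,"dy": 0,"dz": -1,"rx": 0,"ry": 0,"rz": 0,"claw": 50},{"dx": 0,"dy": 0,"dz": -1,"rx": 0,"ry": 0,"rz": 0,"claw": 50},{"dx": 0,"dy": 0,"dz": -1,"rx": 0,"ry": 0,"rz": 0,"claw": 50},{"dx": 0,"dy": 0,"dz": 0,"rx": 0,"ry": 0,"rz": 0,"claw": 50}])

```text
time: 31.42
tool_pos: [0.4135, 0.1314, 0.2359]
tcp_rot: [-0.072, 0.997, 0.001, 0.002]
wrist_force: [0.6, -0.1, -0.1]
gripper_width: 0.0502
grip_force: 0.0
```

Run:
```python
from h import *
f=vision.grab_frame("wrist"); say(); save("w10",f)
plan(.3627,-.3528,.12); plan(.3627,-.3528,.12,158.6); plan(.5108,-.4815,.12,70.6)
```

```text
31.475 [0.4126 0.1311 0.2348] [-7.190e-02  9.974e-01  6.000e-04  1.000e-03] 0.05039880986729724 0.0 [-0.6 -0.5  0.2] [-0.63  0.22  0.26  2.25 -0.09  0.68  1.41]
head -171.8 rz 0.00 | before turn [  4.76 -18.88   4.56] | after turn [  4.76 -18.88   4.56]
head -171.8 rz 3.71 | before turn [  4.76 -18.88   4.56] | after turn [ -5.2  -18.76   4.56]
head -171.8 rz 14.71 | before turn [ -0.36 -24.82   4.57] | after turn [-21.82  11.84   4.57]
```

Run:
```python
from h import *
f=vision.grab_frame("side")
for p in [(45,240),(52,240),(25,150),(0,110)]: print('top',at(f,300+p[0]/4.2,280+p[1]/4.2,.086).round(3))
for p in [(135,355),(60,375),(45,385),(105,230)]: print('bot',at(f,300+p[0]/4.2,280+p[1]/4.2,.0).round(3))
```

```text
top [ 0.283 -0.415  0.086]
top [ 0.285 -0.416  0.086]
top [ 0.291 -0.363  0.086]
top [ 0.289 -0.336  0.086]
bot [ 0.324 -0.412  0.   ]
bot [ 0.29  -0.412  0.   ]
bot [ 0.282 -0.415 -0.   ]
bot [ 0.337 -0.337  0.   ]
```

Call:
step_arm(targets=[{"dx": 0,"dy": -0.5,"dz": 0,"rx": 0,"ry": 0,"rz": 1,"claw": 50},{"dx": 0,"dy": -0.5,"dz": 0,"rx": 0,"ry": 0,"rz": 1,"claw": 50},{"dx": 0,"dy": -0.5,"dz": 0,"rx": 0,"ry": 0,"rz": 1,"claw": 50},{"dx": 0,"dy": -0.5,"dz": 0,"rx": 0,"ry": 0,"rz": 0.7,"claw": 50},{"dx": -0.4,"dy": -1,"dz": 0,"rx": 0,"ry": 0,"rz": 0,"claw": 50},{"dx": -0.4,"dy": -1,"dz": 0,"rx": 0,"ry": 0,"rz": 0,"claw": 50},{"dx": -0.4,"dy": -1,"dz": 0,"rx": 0,"ry": 0,"rz": 0,"claw": 50},{"dx": -0.4,"dy": -1,"dz": 0,"rx": 0,"ry": 0,"rz": 0,"claw": 50},{"dx": -0.4,"dy": -1,"dz": 0,"rx": 0,"ry": 0,"rz": 0,"claw": 50},{"dx": -0.4,"dy": -1,"dz": 0,"rx": 0,"ry": 0,"rz": 0,"claw": 50}])

```text
time: 32.78
tool_pos: [0.4095, -0.0805, 0.2329]
tcp_rot: [0.185, 0.983, -0.0, -0.001]
wrist_force: [0.1, 0.7, -0.2]
gripper_width: 0.0499
grip_force: 0.0
```

Call:
step_arm(targets=[{"dx": -0.3,"dy": -1,"dz": 0,"rx": 0,"ry": 0,"rz": 0,"claw": 50},{"dx": -0.3,"dy": -1,"dz": 0,"rx": 0,"ry": 0,"rz": 0,"claw": 50},{"dx": -0.3,"dy": -1,"dz": 0,"rx": 0,"ry": 0,"rz": 0,"claw": 50},{"dx": -0.3,"dy": -1,"dz": 0,"rx": 0,"ry": 0,"rz": 0,"claw": 50},{"dx": -0.3,"dy": -1,"dz": 0,"rx": 0,"ry": 0,"rz": 0,"claw": 50},{"dx": -0.3,"dy": -1,"dz": 0,"rx": 0,"ry": 0,"rz": 0,"claw": 50},{"dx": -0.3,"dy": -1,"dz": 0,"rx": 0,"ry": 0,"rz": 0,"claw": 50},{"dx": -0.3,"dy": -1,"dz": 0,"rx": 0,"ry": 0,"rz": 0,"claw": 50},{"dx": 0,"dy": -1,"dz": 0,"rx": 0,"ry": 0,"rz": 0,"claw": 50},{"dx": 0,"dy": -1,"dz": 0,"rx": 0,"ry": 0,"rz": 0,"claw": 50}])

```text
time: 34.02
tool_pos: [0.3744, -0.3345, 0.2326]
tcp_rot: [0.185, 0.983, 0.0, -0.001]
wrist_force: [1.0, 1.0, -0.0]
gripper_width: 0.05
grip_force: 0.0
```

Run:
```python
from h import *
vision.grab_frame("wrist"); f=vision.grab_frame("wrist"); say(); save("w11",f); plan(.3627,-.3528,.09,158.6)
```

```text
34.125 [ 0.3734 -0.3367  0.233 ] [ 1.877e-01  9.822e-01 -6.000e-04 -1.000e-03] 0.049877334176363926 0.0 [ 0.3  0.9 -0.8] [ 0.24  0.35  0.52  2.12 -0.25  0.74  2.11]
head 158.4 rz -0.03 | before turn [ 0.15 -0.75  5.72] | after turn [ 0.15 -0.75  5.72]
```

```bash
cat >> h.py <<'E'
def blobs(f,x0,x1,y0,y1):
    c=cv2.SimpleBlobDetector_Params(); c.minArea=12;c.maxArea=400;c.filterByConvexity=False;c.minThreshold=20;c.maxThreshold=150
    return [k.pt for k in cv2.SimpleBlobDetector_create(c).detect(cv2.cvtColor(f["frame"],cv2.COLOR_RGB2GRAY)) if x0<k.pt[0]<x1 and y0<k.pt[1]<y1]
def holes(cx,cy,deg,a,b,z):
    t=np.radians(deg); return [[cx+i*a*np.cos(t)-j*b*np.sin(t),cy+i*a*np.sin(t)+j*b*np.cos(t),z] for i in(-1,1) for j in(-1,1)]
E
python3 - <<'E'
from h import *
f=vision.grab_frame("wrist"); print(proj(f,holes(.3758,-.3579,158.6,.0166,.0166,.003)).round(1))
for b in blobs(f,200,450,100,480): print(np.round(b,1),at(f,*b,.003).round(4))
E
```

```text
[[324.1 229.6]
 [287.4 229.8]
 [323.9 193.2]
 [286.2 193.4]]
[322.8 192.3] [ 0.3653 -0.337   0.003 ]
[368.2 324.9] [ 0.5021 -0.3442  0.003 ]
[362.9 294.5] [ 0.4701 -0.3379  0.003 ]
[287.2 229.1] [ 0.3846 -0.3794  0.003 ]
[323.5 228.3] [ 0.396  -0.3485  0.003 ]
[319.4 410.3] [ 0.5762 -0.425   0.003 ]
[285.  192.8] [ 0.3534 -0.3681  0.003 ]
[328.6 300.1] [ 0.4635 -0.3702  0.003 ]
[334.7 330.5] [ 0.4957 -0.3766  0.003 ]
[440.5 119.2] [ 0.3443 -0.2226  0.003 ]
```

Call:
step_arm(targets=[{"dx": 0.1,"dy": -0.4,"dz": 1,"rx": 0,"ry": 0,"rz": 0,"claw": 50},{"dx": 0,"dy": -0.3,"dz": 1,"rx": 0,"ry": 0,"rz": 0,"claw": 50},{"dx": 0,"dy": 0,"dz": 1,"rx": 0,"ry": 0,"rz": 0,"claw": 50},{"dx": 0,"dy": 0,"dz": 1,"rx": 0,"ry": 0,"rz": 0,"claw": 50},{"dx": 0,"dy": 0,"dz": 1,"rx": 0,"ry": 0,"rz": 0,"claw": 50},{"dx": 0,"dy": 0,"dz": 0,"rx": 0,"ry": 0,"rz": 0,"claw": 50},{"dx": 0,"dy": 0,"dz": 0,"rx": 0,"ry": 0,"rz": 0,"claw": 50}])

```text
time: 35.05
tool_pos: [0.3671, -0.3494, 0.1091]
tcp_rot: [0.185, 0.983, 0.0, 0.0]
wrist_force: [-0.1, 0.1, 0.1]
gripper_width: 0.0501
grip_force: 0.0
```

Run:
```python
from h import *
say(); plan(.3627,-.3528,.017,158.6)
```

```text
35.05 [ 0.3671 -0.3494  0.1091] [1.849e-01 9.828e-01 1.000e-04 0.000e+00] 0.05010578135149803 0.0 [-0.1  0.1  0.1] [ 0.4   0.54  0.36  2.2  -0.42  0.47  2.3 ]
head 158.7 rz 0.01 | before turn [ 0.11 -0.19  3.68] | after turn [ 0.11 -0.19  3.68]
```

Call:
step_arm(targets=[{"dx": 0.1,"dy": -0.2,"dz": 0.9,"rx": 0,"ry": 0,"rz": 0,"claw": 50},{"dx": 0,"dy": 0,"dz": 0.9,"rx": 0,"ry": 0,"rz": 0,"claw": 50},{"dx": 0,"dy": 0,"dz": 0.9,"rx": 0,"ry": 0,"rz": 0,"claw": 50},{"dx": 0,"dy": 0,"dz": 0.9,"rx": 0,"ry": 0,"rz": 0,"claw": 50},{"dx": 0,"dy": 0,"dz": 0,"rx": 0,"ry": 0,"rz": 0,"claw": 50},{"dx": 0,"dy": 0,"dz": 0,"rx": 0,"ry": 0,"rz": 0,"claw": 15},{"dx": 0,"dy": 0,"dz": 0,"rx": 0,"ry": 0,"rz": 0,"claw": 15},{"dx": 0,"dy": 0,"dz": 0,"rx": 0,"ry": 0,"rz": 0,"claw": 15},{"dx": 0,"dy": 0,"dz": 0,"rx": 0,"ry": 0,"rz": 0,"claw": 15}])

```text
time: 36.17
tool_pos: [0.3633, -0.354, 0.0202]
tcp_rot: [0.185, 0.983, -0.0, 0.001]
wrist_force: [-0.1, 0.4, 6.6]
gripper_width: 0.025
grip_force: 50.1
```

Call:
step_arm(targets=[{"dx": 0,"dy": 0,"dz": -1,"rx": 0,"ry": 0,"rz": 0,"claw": 15},{"dx": 0,"dy": 0,"dz": -1,"rx": 0,"ry": 0,"rz": 0,"claw": 15},{"dx": 0,"dy": 0,"dz": -1,"rx": 0,"ry": 0,"rz": 0,"claw": 15},{"dx": 0,"dy": 0,"dz": -1,"rx": 0,"ry": 0,"rz": 0,"claw": 15},{"dx": 0,"dy": 0,"dz": -1,"rx": 0,"ry": 0,"rz": 0,"claw": 15},{"dx": 0,"dy": 0,"dz": -1,"rx": 0,"ry": 0,"rz": 0,"claw": 15},{"dx": 0,"dy": 0,"dz": -1,"rx": 0,"ry": 0,"rz": 0,"claw": 15},{"dx": 0,"dy": 0,"dz": -1,"rx": 0,"ry": 0,"rz": 0,"claw": 15},{"dx": 0,"dy": 0,"dz": -0.8,"rx": 0,"ry": 0,"rz": 0,"claw": 15},{"dx": 0,"dy": 0,"dz": 0,"rx": 0,"ry": 0,"rz": 0,"claw": 15}])

```text
time: 37.42
tool_pos: [0.3631, -0.354, 0.2403]
tcp_rot: [0.185, 0.983, -0.001, 0.002]
wrist_force: [-0.3, -0.2, -2.0]
gripper_width: 0.0247
grip_force: 49.6
```

Run:
```python
from h import *
vision.grab_frame("wrist");f=vision.grab_frame("wrist"); say(); save("w12",f)
p,m=tool()
# predicted pixel of the plate's holes if castor grip is exact (centre 14mm behind tool x), plate 20 mm under TCP
t=np.array([[-.014+i*.0166,j*.0166,.017] for i in(-1,1) for j in(-1,1)]); print(proj(f,p+t@m.T).round(1))
print([np.round(b,1) for b in blobs(f,230,420,150,480)])
c=np.array([.4848,.2346,0])-.0*m[:,0]; h=np.radians(188.2); g=c+.014*np.array([np.cos(h),np.sin(h),0]); print(g)
plan(g[0],g[1],.24);
```

```text
37.525 [ 0.3622 -0.353   0.2385] [ 1.852e-01  9.827e-01  3.000e-04 -1.000e-04] 0.024732027475061823 49.55898388812784 [-0.3 -0.3 -2.6] [ 0.26  0.34  0.54  2.11 -0.26  0.75  2.16]
[[289.7 368.1]
 [366.8 368.1]
 [287.6 297.5]
 [369.1 297.5]]
[array([283.4, 295.7]), array([381.5, 294.9]), array([371. , 184.6])]
[0.47094313 0.23260319 0.        ]
head 158.7 rz 0.00 | before turn [ 4.47 23.4  -0.05] | after turn [ 4.47 23.4  -0.05]
```

Call:
step_arm(targets=[{"dx": 0.2,"dy": 1,"dz": 0,"rx": 0,"ry": 0,"rz": 0,"claw": 15},{"dx": 0.2,"dy": 1,"dz": 0,"rx": 0,"ry": 0,"rz": 0,"claw": 15},{"dx": 0.2,"dy": 1,"dz": 0,"rx": 0,"ry": 0,"rz": 0,"claw": 15},{"dx": 0.2,"dy": 1,"dz": 0,"rx": 0,"ry": 0,"rz": 0,"claw": 15},{"dx": 0.2,"dy": 1,"dz": 0,"rx": 0,"ry": 0,"rz": 0,"claw": 15},{"dx": 0.2,"dy": 1,"dz": 0,"rx": 0,"ry": 0,"rz": 0,"claw": 15},{"dx": 0.2,"dy": 1,"dz": 0,"rx": 0,"ry": 0,"rz": 0,"claw": 15},{"dx": 0.2,"dy": 1,"dz": 0,"rx": 0,"ry": 0,"rz": 0,"claw": 15},{"dx": 0.2,"dy": 1,"dz": 0,"rx": 0,"ry": 0,"rz": 0,"claw": 15},{"dx": 0.2,"dy": 1,"dz": 0,"rx": 0,"ry": 0,"rz": 0,"claw": 15}])

```text
time: 38.78
tool_pos: [0.4062, -0.1015, 0.2378]
tcp_rot: [0.185, 0.983, -0.0, -0.001]
wrist_force: [0.4, -0.3, -1.4]
gripper_width: 0.0249
grip_force: 49.6
```

Call:
step_arm(targets=[{"dx": 0.2,"dy": 1,"dz": 0,"rx": 0,"ry": 0,"rz": 0,"claw": 15},{"dx": 0.2,"dy": 1,"dz": 0,"rx": 0,"ry": 0,"rz": 0,"claw": 15},{"dx": 0.2,"dy": 1,"dz": 0,"rx": 0,"ry": 0,"rz": 0,"claw": 15},{"dx": 0.2,"dy": 1,"dz": 0,"rx": 0,"ry": 0,"rz": 0,"claw": 15},{"dx": 0.2,"dy": 1,"dz": 0,"rx": 0,"ry": 0,"rz": 0,"claw": 15},{"dx": 0.2,"dy": 1,"dz": 0,"rx": 0,"ry": 0,"rz": 0,"claw": 15},{"dx": 0.2,"dy": 1,"dz": 0,"rx": 0,"ry": 0,"rz": 0,"claw": 15},{"dx": 0.2,"dy": 1,"dz": 0,"rx": 0,"ry": 0,"rz": 0,"claw": 15},{"dx": 0.2,"dy": 1,"dz": 0,"rx": 0,"ry": 0,"rz": 0,"claw": 15},{"dx": 0.2,"dy": 1,"dz": 0,"rx": 0,"ry": 0,"rz": 0,"claw": 15}])

```text
time: 40.02
tool_pos: [0.4506, 0.1489, 0.2376]
tcp_rot: [0.185, 0.983, -0.001, -0.001]
wrist_force: [-0.1, 0.9, -1.6]
gripper_width: 0.0249
grip_force: 49.6
```

Call:
step_arm(targets=[{"dx": 0.2,"dy": 1,"dz": 0,"rx": 0,"ry": 0,"rz": 0,"claw": 15},{"dx": 0.2,"dy": 1,"dz": 0,"rx": 0,"ry": 0,"rz": 0,"claw": 15},{"dx": 0.2,"dy": 1,"dz": 0,"rx": 0,"ry": 0,"rz": 0,"claw": 15},{"dx": 0,"dy": 0.4,"dz": 0.5,"rx": 0,"ry": 0,"rz": -1,"claw": 15},{"dx": 0,"dy": 0,"dz": 1,"rx": 0,"ry": 0,"rz": -1,"claw": 15},{"dx": 0,"dy": 0,"dz": 1,"rx": 0,"ry": 0,"rz": -1,"claw": 15},{"dx": 0,"dy": 0,"dz": 0.7,"rx": 0,"ry": 0,"rz": -0.7,"claw": 15},{"dx": 0,"dy": 0,"dz": 0,"rx": 0,"ry": 0,"rz": 0,"claw": 15},{"dx": 0,"dy": 0,"dz": 0,"rx": 0,"ry": 0,"rz": 0,"claw": 15}])

```text
time: 41.15
tool_pos: [0.4689, 0.2333, 0.159]
tcp_rot: [-0.071, 0.997, 0.0, 0.0]
wrist_force: [0.3, -0.1, -1.9]
gripper_width: 0.0248
grip_force: 49.5
```

Run:
```python
from h import *
f=vision.grab_frame("wrist"); say(); save("w13",f); plan(.4709,.2326,.047,188.2)
```

```text
41.2 [0.4691 0.2334 0.1594] [-7.120e-02  9.975e-01  2.000e-04  6.000e-04] 0.025306257387322117 49.53539203677792 [-0.   0.5 -1.4] [-0.69  0.45  0.19  2.13 -0.15  0.57  1.32]
head -171.8 rz -0.00 | before turn [-0.06 -0.05  4.49] | after turn [-0.06 -0.05  4.49]
```

View pics/w13.png

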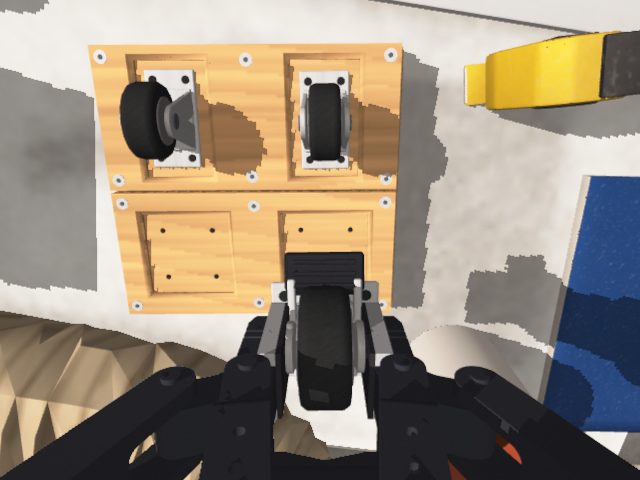

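The view shows C and D both in their oblong recesses at (172,118) and (325,118), and A held centred over the left square recess (holes at (301,229) and (351,229)). I'm lowering it.

Call:
step_arm(targets=[{"dx": -0.05,"dy": -0.05,"dz": 0.9,"rx": 0,"ry": 0,"rz": 0,"claw": 15},{"dx": 0,"dy": 0,"dz": 0.9,"rx": 0,"ry": 0,"rz": 0,"claw": 15},{"dx": 0,"dy": 0,"dz": 0.9,"rx": 0,"ry": 0,"rz": 0,"claw": 15},{"dx": 0,"dy": 0,"dz": 0.9,"rx": 0,"ry": 0,"rz": 0,"claw": 15},{"dx": 0,"dy": 0,"dz": 0.8,"rx": 0,"ry": 0,"rz": 0,"claw": 15},{"dx": 0,"dy": 0,"dz": 0,"rx": 0,"ry": 0,"rz": 0,"claw": 15},{"dx": 0,"dy": 0,"dz": 0,"rx": 0,"ry": 0,"rz": 0,"claw": 15}])

```text
time: 42.08
tool_pos: [0.4706, 0.2324, 0.0497]
tcp_rot: [-0.072, 0.997, 0.0, 0.001]
wrist_force: [0.2, -0.6, -2.1]
gripper_width: 0.0252
grip_force: 49.7
```

Call:
step_arm(targets=[{"dx": 0,"dy": 0,"dz": 0.1,"rx": 0,"ry": 0,"rz": 0,"claw": 15},{"dx": 0,"dy": 0,"dz": 0,"rx": 0,"ry": 0,"rz": 0,"claw": 15},{"dx": 0,"dy": 0,"dz": 0,"rx": 0,"ry": 0,"rz": 0,"claw": 50},{"dx": 0,"dy": 0,"dz": 0,"rx": 0,"ry": 0,"rz": 0,"claw": 50},{"dx": 0,"dy": 0,"dz": 0,"rx": 0,"ry": 0,"rz": 0,"claw": 50},{"dx": 0,"dy": 0,"dz": -0.5,"rx": 0,"ry": 0,"rz": 0,"claw": 50},{"dx": 0,"dy": 0,"dz": -1,"rx": 0,"ry": 0,"rz": 0,"claw": 50},{"dx": 0,"dy": 0,"dz": -1,"rx": 0,"ry": 0,"rz": 0,"claw": 50},{"dx": 0,"dy": 0,"dz": -1,"rx": 0,"ry": 0,"rz": 0,"claw": 50},{"dx": 0,"dy": 0,"dz": -1,"rx": 0,"ry": 0,"rz": 0,"claw": 50}])

```text
time: 43.32
tool_pos: [0.4699, 0.232, 0.1604]
tcp_rot: [-0.072, 0.997, 0.0, 0.0]
wrist_force: [-0.7, 0.5, 0.2]
gripper_width: 0.0497
grip_force: 0.0
```

Call:
step_arm(targets=[{"dx": 0,"dy": 0,"dz": -1,"rx": 0,"ry": 0,"rz": 0,"claw": 50},{"dx": 0,"dy": 0,"dz": -1,"rx": 0,"ry": 0,"rz": 0,"claw": 50},{"dx": 0,"dy": 0,"dz": -1,"rx": 0,"ry": 0,"rz": 0,"claw": 50},{"dx": 0,"dy": 0,"dz": 0,"rx": 0,"ry": 0,"rz": 0,"claw": 50}])

```text
time: 43.82
tool_pos: [0.4711, 0.2325, 0.2362]
tcp_rot: [-0.072, 0.997, 0.001, 0.002]
wrist_force: [0.7, 0.1, -0.5]
gripper_width: 0.0499
grip_force: 0.0
```

Run:
```python
from h import *
f=vision.grab_frame("wrist"); say(); save("w14",f)
for n,(x,y,a,b) in dict(OL=(.3988,.2221,.023,.0099),OR=(.4123,.131,.023,.0099),SL=(.4847,.2346,.0166,.0166)).items():
    print(n,proj(f,holes(x,y,188.2,a,b,.030)).round(0).tolist())
print([np.round(b,1).tolist() for b in blobs(f,60,450,0,400)])
plan(.5108,-.4815,.12,70.6); plan(.5108,-.4815,.12)
```

```text
43.875 [0.4702 0.2322 0.2349] [-7.190e-02  9.974e-01  6.000e-04  1.000e-03] 0.05012512763376141 0.0 [ 0.1  0.2 -0.4] [-0.72  0.34  0.23  2.06 -0.11  0.75  1.29]
OL [[338.0, 144.0], [313.0, 144.0], [339.0, 82.0], [313.0, 82.0]]
OR [[222.0, 144.0], [197.0, 144.0], [218.0, 83.0], [192.0, 83.0]]
SL [[345.0, 240.0], [306.0, 240.0], [346.0, 202.0], [306.0, 202.0]]
[[344.0, 237.2], [344.2, 199.3], [217.1, 327.7], [305.4, 237.6], [304.5, 199.5], [343.1, 146.6], [313.7, 144.6], [221.1, 143.4], [337.9, 82.9], [312.4, 83.3], [216.9, 81.7], [214.6, 115.1], [327.0, 397.8], [291.3, 349.9], [270.0, 331.8], [220.6, 307.6], [106.1, 281.8], [184.1, 307.6], [196.1, 201.9], [180.4, 191.8], [357.8, 103.4], [229.5, 331.2], [411.5, 314.4], [199.7, 239.5], [235.5, 201.5], [238.1, 239.1], [447.8, 101.8], [151.1, 63.9]]
head -171.8 rz 14.71 | before turn [  2.49 -28.49   4.56] | after turn [-26.4   11.01   4.56]
head -171.8 rz 0.00 | before turn [  2.49 -28.49   4.56] | after turn [  2.49 -28.49   4.56]
```

All three plates' holes match the seats within 1 mm. Now castor E.

Call:
step_arm(targets=[{"dx": 0,"dy": 0,"dz": 0,"rx": 0,"ry": 0,"rz": 1,"claw": 50},{"dx": 0,"dy": 0,"dz": 0,"rx": 0,"ry": 0,"rz": 1,"claw": 50},{"dx": 0,"dy": 0,"dz": 0,"rx": 0,"ry": 0,"rz": 1,"claw": 50},{"dx": 0,"dy": 0,"dz": 0,"rx": 0,"ry": 0,"rz": 1,"claw": 50},{"dx": 0,"dy": 0,"dz": 0,"rx": 0,"ry": 0,"rz": 1,"claw": 50},{"dx": 0,"dy": 0,"dz": 0,"rx": 0,"ry": 0,"rz": 1,"claw": 50},{"dx": 0,"dy": 0,"dz": 0,"rx": 0,"ry": 0,"rz": 1,"claw": 50},{"dx": 0,"dy": 0,"dz": 0,"rx": 0,"ry": 0,"rz": 1,"claw": 50},{"dx": 0,"dy": 0,"dz": 0,"rx": 0,"ry": 0,"rz": 1,"claw": 50},{"dx": 0,"dy": 0,"dz": 0,"rx": 0,"ry": 0,"rz": 1,"claw": 50}])

```text
time: 45.12
tool_pos: [0.4689, 0.2316, 0.2327]
tcp_rot: [0.588, 0.809, -0.001, -0.0]
wrist_force: [0.3, -0.0, -0.2]
gripper_width: 0.05
grip_force: 0.0
```

Call:
step_arm(targets=[{"dx": 0,"dy": 0,"dz": 0,"rx": 0,"ry": 0,"rz": 1,"claw": 50},{"dx": 0,"dy": 0,"dz": 0,"rx": 0,"ry": 0,"rz": 1,"claw": 50},{"dx": 0,"dy": 0,"dz": 0,"rx": 0,"ry": 0,"rz": 1,"claw": 50},{"dx": 0,"dy": 0,"dz": 0,"rx": 0,"ry": 0,"rz": 1,"claw": 50},{"dx": 0,"dy": 0,"dz": 0,"rx": 0,"ry": 0,"rz": 0.7,"claw": 50},{"dx": -0.8,"dy": 0.4,"dz": 0,"rx": 0,"ry": 0,"rz": 0,"claw": 50},{"dx": -1,"dy": 0.4,"dz": 0,"rx": 0,"ry": 0,"rz": 0,"claw": 50},{"dx": -1,"dy": 0.4,"dz": 0,"rx": 0,"ry": 0,"rz": 0,"claw": 50},{"dx": -1,"dy": 0.4,"dz": 0,"rx": 0,"ry": 0,"rz": 0,"claw": 50},{"dx": -1,"dy": 0.4,"dz": 0,"rx": 0,"ry": 0,"rz": 0,"claw": 50}])

```text
time: 46.38
tool_pos: [0.4766, 0.0993, 0.2335]
tcp_rot: [0.816, 0.578, -0.001, 0.0]
wrist_force: [0.7, 1.0, -0.0]
gripper_width: 0.0497
grip_force: 0.0
```

Call:
step_arm(targets=[{"dx": -1,"dy": 0.4,"dz": 0,"rx": 0,"ry": 0,"rz": 0,"claw": 50},{"dx": -1,"dy": 0.4,"dz": 0,"rx": 0,"ry": 0,"rz": 0,"claw": 50},{"dx": -1,"dy": 0.4,"dz": 0,"rx": 0,"ry": 0,"rz": 0,"claw": 50},{"dx": -1,"dy": 0.4,"dz": 0,"rx": 0,"ry": 0,"rz": 0,"claw": 50},{"dx": -1,"dy": 0.4,"dz": 0,"rx": 0,"ry": 0,"rz": 0,"claw": 50},{"dx": -1,"dy": 0.4,"dz": 0,"rx": 0,"ry": 0,"rz": 0,"claw": 50},{"dx": -1,"dy": 0.4,"dz": 0,"rx": 0,"ry": 0,"rz": 0,"claw": 50},{"dx": -1,"dy": 0.4,"dz": 0,"rx": 0,"ry": 0,"rz": 0,"claw": 50},{"dx": -1,"dy": 0.4,"dz": 0,"rx": 0,"ry": 0,"rz": 0,"claw": 50},{"dx": -1,"dy": 0.4,"dz": 0,"rx": 0,"ry": 0,"rz": 0,"claw": 50}])

```text
time: 47.62
tool_pos: [0.487, -0.1691, 0.2334]
tcp_rot: [0.816, 0.578, -0.001, -0.0]
wrist_force: [0.6, 0.1, 0.7]
gripper_width: 0.0498
grip_force: 0.0
```

Call:
step_arm(targets=[{"dx": -1,"dy": 0.4,"dz": 0,"rx": 0,"ry": 0,"rz": 0,"claw": 50},{"dx": -1,"dy": 0.4,"dz": 0,"rx": 0,"ry": 0,"rz": 0,"claw": 50},{"dx": -1,"dy": 0.4,"dz": 0,"rx": 0,"ry": 0,"rz": 0,"claw": 50},{"dx": -1,"dy": 0.4,"dz": 0,"rx": 0,"ry": 0,"rz": 0,"claw": 50},{"dx": -1,"dy": 0.4,"dz": 0,"rx": 0,"ry": 0,"rz": 0,"claw": 50},{"dx": -1,"dy": 0.4,"dz": 0,"rx": 0,"ry": 0,"rz": 0,"claw": 50},{"dx": -1,"dy": 0.4,"dz": 0,"rx": 0,"ry": 0,"rz": 0,"claw": 50},{"dx": -1,"dy": 0.4,"dz": 0,"rx": 0,"ry": 0,"rz": 0,"claw": 50},{"dx": 0,"dy": 0,"dz": 0,"rx": 0,"ry": 0,"rz": 0,"claw": 50},{"dx": 0,"dy": 0,"dz": 0,"rx": 0,"ry": 0,"rz": 0,"claw": 50}])

```text
time: 48.88
tool_pos: [0.4967, -0.3816, 0.2332]
tcp_rot: [0.816, 0.578, -0.0, -0.001]
wrist_force: [0.9, 0.1, 0.1]
gripper_width: 0.0497
grip_force: 0.0
```

Run:
```python
from h import *
f=vision.grab_frame("wrist"); say(); save("w15",f)
print(proj(f,holes(.5061,-.4947,70.6,.0166,.0166,.003)).round(0).tolist())
for b in blobs(f,200,450,100,480): print(np.round(b,1),at(f,*b,.003).round(4))
plan(.5108,-.4815,.1,70.6)
```

```text
48.925 [ 0.4972 -0.381   0.2333] [ 8.157e-01  5.784e-01  1.000e-04 -1.000e-03] 0.0499272728576407 0.0 [ 0.3  0.3 -0.2] [ 0.1   0.56  0.71  1.86 -0.46  0.9   0.69]
[[390.0, 321.0], [356.0, 321.0], [392.0, 290.0], [357.0, 290.0]]
[317.4 155.9] [ 0.5028 -0.3439  0.003 ]
[356.8 290.1] [ 0.4958 -0.4738  0.003 ]
[286.2 199. ] [ 0.4641 -0.3701  0.003 ]
[279.8 161.6] [ 0.4707 -0.3377  0.003 ]
[355.8 321.4] [ 0.4846 -0.5047  0.003 ]
[423.1 120.8] [ 0.5961 -0.3461  0.003 ]
[253.9 434.2] [ 0.3412 -0.5951  0.003 ]
[347.2 396.5] [ 0.4495 -0.5833  0.003 ]
head 70.7 rz 0.01 | before turn [-3.62  1.85  5.32] | after turn [-3.62  1.86  5.32]
```

Call:
step_arm(targets=[{"dx": -0.9,"dy": 0.45,"dz": 0.5,"rx": 0,"ry": 0,"rz": 0,"claw": 50},{"dx": -0.9,"dy": 0.45,"dz": 0.7,"rx": 0,"ry": 0,"rz": 0,"claw": 50},{"dx": -0.9,"dy": 0.45,"dz": 1,"rx": 0,"ry": 0,"rz": 0,"claw": 50},{"dx": -0.9,"dy": 0.5,"dz": 1,"rx": 0,"ry": 0,"rz": 0,"claw": 50},{"dx": 0,"dy": 0,"dz": 1,"rx": 0,"ry": 0,"rz": 0,"claw": 50},{"dx": 0,"dy": 0,"dz": 1,"rx": 0,"ry": 0,"rz": 0,"claw": 50},{"dx": 0,"dy": 0,"dz": 0,"rx": 0,"ry": 0,"rz": 0,"claw": 50},{"dx": 0,"dy": 0,"dz": 0,"rx": 0,"ry": 0,"rz": 0,"claw": 50}])

```text
time: 49.92
tool_pos: [0.5124, -0.482, 0.1047]
tcp_rot: [0.816, 0.579, 0.0, 0.0]
wrist_force: [-0.2, -0.3, 1.5]
gripper_width: 0.0501
grip_force: 0.0
```

Run:
```python
from h import *
say(); plan(.5108,-.4815,.018,70.6)
```

```text
49.925 [ 0.5124 -0.482   0.1047] [8.156e-01 5.786e-01 1.000e-04 4.000e-04] 0.0500565628192096 0.0 [-0.2 -0.3  1.5] [ 0.33  0.79  0.58  1.76 -0.59  0.78  0.87]
head 70.7 rz 0.01 | before turn [-0.   -0.07  3.47] | after turn [-0.   -0.07  3.47]
```

Call:
step_arm(targets=[{"dx": 0,"dy": -0.05,"dz": 0.9,"rx": 0,"ry": 0,"rz": 0,"claw": 50},{"dx": 0,"dy": 0,"dz": 0.9,"rx": 0,"ry": 0,"rz": 0,"claw": 50},{"dx": 0,"dy": 0,"dz": 0.9,"rx": 0,"ry": 0,"rz": 0,"claw": 50},{"dx": 0,"dy": 0,"dz": 0.7,"rx": 0,"ry": 0,"rz": 0,"claw": 50},{"dx": 0,"dy": 0,"dz": 0,"rx": 0,"ry": 0,"rz": 0,"claw": 50},{"dx": 0,"dy": 0,"dz": 0,"rx": 0,"ry": 0,"rz": 0,"claw": 15},{"dx": 0,"dy": 0,"dz": 0,"rx": 0,"ry": 0,"rz": 0,"claw": 15},{"dx": 0,"dy": 0,"dz": 0,"rx": 0,"ry": 0,"rz": 0,"claw": 15},{"dx": 0,"dy": 0,"dz": 0,"rx": 0,"ry": 0,"rz": 0,"claw": 15}])

```text
time: 51.05
tool_pos: [0.5111, -0.4824, 0.0197]
tcp_rot: [0.816, 0.578, 0.0, 0.001]
wrist_force: [0.8, 0.5, 3.1]
gripper_width: 0.025
grip_force: 50.2
```

Call:
step_arm(targets=[{"dx": 0,"dy": 0,"dz": -1,"rx": 0,"ry": 0,"rz": 0,"claw": 15},{"dx": 0,"dy": 0,"dz": -1,"rx": 0,"ry": 0,"rz": 0,"claw": 15},{"dx": 0,"dy": 0,"dz": -1,"rx": 0,"ry": 0,"rz": 0,"claw": 15},{"dx": 0,"dy": 0,"dz": -1,"rx": 0,"ry": 0,"rz": 0,"claw": 15},{"dx": 0,"dy": 0,"dz": -1,"rx": 0,"ry": 0,"rz": 0,"claw": 15},{"dx": 0,"dy": 0,"dz": -1,"rx": 0,"ry": 0,"rz": 0,"claw": 15},{"dx": 0,"dy": 0,"dz": -1,"rx": 0,"ry": 0,"rz": 0,"claw": 15},{"dx": 0,"dy": 0,"dz": -1,"rx": 0,"ry": 0,"rz": 0,"claw": 15},{"dx": 0,"dy": 0,"dz": -0.8,"rx": 0,"ry": 0,"rz": 0,"claw": 15},{"dx": 0,"dy": 0,"dz": 0,"rx": 0,"ry": 0,"rz": 0,"claw": 15}])

```text
time: 52.3
tool_pos: [0.5111, -0.4829, 0.2417]
tcp_rot: [0.816, 0.578, 0.0, 0.002]
wrist_force: [-1.0, -0.8, -1.7]
gripper_width: 0.0248
grip_force: 49.7
```

Run:
```python
from h import *
vision.grab_frame("wrist");f=vision.grab_frame("wrist"); say(); save("w16",f)
p,m=tool()
t=np.array([[-.014+i*.0166,j*.0166,.017] for i in(-1,1) for j in(-1,1)]); print(proj(f,p+t@m.T).round(1).tolist())
print([np.round(b,1).tolist() for b in blobs(f,250,400,200,400)])
h=np.radians(188.2); g=np.array([.4984,.1437])+.014*np.array([np.cos(h),np.sin(h)]); print(g)
plan(*g,.24)
```

```text
52.4 [ 0.5104 -0.4812  0.2386] [ 8.159e-01  5.782e-01  2.000e-04 -4.000e-04] 0.024940339082931213 49.6909878635779 [ 0.1 -0.5 -2.4] [ 0.26  0.65  0.69  1.68 -0.48  0.99  0.78]
[[285.2, 365.1], [362.2, 365.0], [282.8, 294.4], [364.2, 294.2]]
[]
[0.48454313 0.14170319]
head 70.6 rz 0.00 | before turn [23.17 -9.23 -0.03] | after turn [23.17 -9.23 -0.03]
```

Call:
step_arm(targets=[{"dx": 1,"dy": -0.4,"dz": 0,"rx": 0,"ry": 0,"rz": 0,"claw": 15},{"dx": 1,"dy": -0.4,"dz": 0,"rx": 0,"ry": 0,"rz": 0,"claw": 15},{"dx": 1,"dy": -0.4,"dz": 0,"rx": 0,"ry": 0,"rz": 0,"claw": 15},{"dx": 1,"dy": -0.4,"dz": 0,"rx": 0,"ry": 0,"rz": 0,"claw": 15},{"dx": 1,"dy": -0.4,"dz": 0,"rx": 0,"ry": 0,"rz": 0,"claw": 15},{"dx": 1,"dy": -0.4,"dz": 0,"rx": 0,"ry": 0,"rz": 0,"claw": 15},{"dx": 1,"dy": -0.4,"dz": 0,"rx": 0,"ry": 0,"rz": 0,"claw": 15},{"dx": 1,"dy": -0.4,"dz": 0,"rx": 0,"ry": 0,"rz": 0,"claw": 15},{"dx": 1,"dy": -0.4,"dz": 0,"rx": 0,"ry": 0,"rz": 0,"claw": 15},{"dx": 1,"dy": -0.4,"dz": 0,"rx": 0,"ry": 0,"rz": 0,"claw": 15}])

```text
time: 53.65
tool_pos: [0.4982, -0.2114, 0.2377]
tcp_rot: [0.816, 0.578, -0.001, -0.001]
wrist_force: [0.4, -0.2, -1.8]
gripper_width: 0.0253
grip_force: 49.7
```

Call:
step_arm(targets=[{"dx": 1,"dy": -0.4,"dz": 0,"rx": 0,"ry": 0,"rz": 0,"claw": 15},{"dx": 1,"dy": -0.4,"dz": 0,"rx": 0,"ry": 0,"rz": 0,"claw": 15},{"dx": 1,"dy": -0.4,"dz": 0,"rx": 0,"ry": 0,"rz": 0,"claw": 15},{"dx": 1,"dy": -0.4,"dz": 0,"rx": 0,"ry": 0,"rz": 0,"claw": 15},{"dx": 1,"dy": -0.4,"dz": 0,"rx": 0,"ry": 0,"rz": 0,"claw": 15},{"dx": 1,"dy": -0.4,"dz": 0,"rx": 0,"ry": 0,"rz": 0,"claw": 15},{"dx": 1,"dy": -0.4,"dz": 0,"rx": 0,"ry": 0,"rz": 0,"claw": 15},{"dx": 1,"dy": -0.4,"dz": 0,"rx": 0,"ry": 0,"rz": 0,"claw": 15},{"dx": 1,"dy": -0.4,"dz": 0,"rx": 0,"ry": 0,"rz": 0,"claw": 15},{"dx": 1,"dy": -0.4,"dz": 0,"rx": 0,"ry": 0,"rz": 0,"claw": 15}])

```text
time: 54.9
tool_pos: [0.4867, 0.0571, 0.2379]
tcp_rot: [0.816, 0.578, -0.001, -0.0]
wrist_force: [0.0, -0.8, -2.5]
gripper_width: 0.0253
grip_force: 49.7
```

Call:
step_arm(targets=[{"dx": 1,"dy": -0.4,"dz": 0,"rx": 0,"ry": 0,"rz": 0,"claw": 15},{"dx": 1,"dy": -0.4,"dz": 0,"rx": 0,"ry": 0,"rz": 0,"claw": 15},{"dx": 1,"dy": -0.4,"dz": 0,"rx": 0,"ry": 0,"rz": 0,"claw": 15},{"dx": 0,"dy": 0,"dz": 0,"rx": 0,"ry": 0,"rz": -1,"claw": 15},{"dx": 0,"dy": 0,"dz": 0,"rx": 0,"ry": 0,"rz": -1,"claw": 15},{"dx": 0,"dy": 0,"dz": 0,"rx": 0,"ry": 0,"rz": -1,"claw": 15},{"dx": 0,"dy": 0,"dz": 0,"rx": 0,"ry": 0,"rz": -1,"claw": 15},{"dx": 0,"dy": 0,"dz": 0,"rx": 0,"ry": 0,"rz": -1,"claw": 15},{"dx": 0,"dy": 0,"dz": 0,"rx": 0,"ry": 0,"rz": -1,"claw": 15},{"dx": 0,"dy": 0,"dz": 0,"rx": 0,"ry": 0,"rz": -1,"claw": 15}])

```text
time: 56.15
tool_pos: [0.4833, 0.1366, 0.2378]
tcp_rot: [0.447, 0.895, -0.001, -0.001]
wrist_force: [0.4, 0.4, -1.7]
gripper_width: 0.0247
grip_force: 49.7
```

Call:
step_arm(targets=[{"dx": 0,"dy": 0,"dz": 0,"rx": 0,"ry": 0,"rz": -1,"claw": 15},{"dx": 0,"dy": 0,"dz": 0,"rx": 0,"ry": 0,"rz": -1,"claw": 15},{"dx": 0,"dy": 0,"dz": 0,"rx": 0,"ry": 0,"rz": -1,"claw": 15},{"dx": 0,"dy": 0,"dz": 0,"rx": 0,"ry": 0,"rz": -1,"claw": 15},{"dx": 0,"dy": 0,"dz": 0,"rx": 0,"ry": 0,"rz": -1,"claw": 15},{"dx": 0,"dy": 0,"dz": 0,"rx": 0,"ry": 0,"rz": -1,"claw": 15},{"dx": 0,"dy": 0,"dz": 0,"rx": 0,"ry": 0,"rz": -1,"claw": 15},{"dx": 0,"dy": 0,"dz": 0,"rx": 0,"ry": 0,"rz": -0.7,"claw": 15},{"dx": 0,"dy": 0,"dz": 0,"rx": 0,"ry": 0,"rz": 0,"claw": 15},{"dx": 0,"dy": 0,"dz": 0,"rx": 0,"ry": 0,"rz": 0,"claw": 15}])

```text
time: 57.4
tool_pos: [0.4838, 0.1367, 0.2383]
tcp_rot: [-0.071, 0.997, -0.0, -0.001]
wrist_force: [0.2, 0.6, -2.3]
gripper_width: 0.025
grip_force: 49.7
```

Run:
```python
from h import *
f=vision.grab_frame("wrist"); say(); save("w17",f); plan(.4845,.1417,.047,188.2)
```

```text
57.45 [0.4839 0.1368 0.2384] [-7.130e-02  9.975e-01 -2.000e-04 -4.000e-04] 0.024995628091605784 49.673843225464225 [ 0.4  0.2 -2.1] [-0.56  0.31  0.25  2.1  -0.11  0.74  1.47]
head -171.8 rz -0.00 | before turn [-0.06  0.19  7.66] | after turn [-0.06  0.19  7.66]
```

Call:
step_arm(targets=[{"dx": -0.05,"dy": 0.2,"dz": 1,"rx": 0,"ry": 0,"rz": 0,"claw": 15},{"dx": 0,"dy": 0,"dz": 1,"rx": 0,"ry": 0,"rz": 0,"claw": 15},{"dx": 0,"dy": 0,"dz": 1,"rx": 0,"ry": 0,"rz": 0,"claw": 15},{"dx": 0,"dy": 0,"dz": 1,"rx": 0,"ry": 0,"rz": 0,"claw": 15},{"dx": 0,"dy": 0,"dz": 1,"rx": 0,"ry": 0,"rz": 0,"claw": 15},{"dx": 0,"dy": 0,"dz": 0,"rx": 0,"ry": 0,"rz": 0,"claw": 15},{"dx": 0,"dy": 0,"dz": 0,"rx": 0,"ry": 0,"rz": 0,"claw": 15}])

```text
time: 58.32
tool_pos: [0.4853, 0.1422, 0.1144]
tcp_rot: [-0.072, 0.997, 0.0, 0.001]
wrist_force: [0.7, -0.0, -2.1]
gripper_width: 0.0248
grip_force: 49.5
```

Run:
```python
from h import *
f=vision.grab_frame("wrist"); say(); plan(.4845,.1417,.047,188.2)
```

```text
58.375 [0.4856 0.1423 0.1147] [-7.170e-02  9.974e-01  2.000e-04  9.000e-04] 0.024689870730252212 49.549082117155194 [ 0.  -0.1 -2.3] [-0.51  0.51  0.17  2.19 -0.2   0.45  1.54]
head -171.8 rz 0.00 | before turn [ 0.05 -0.02  2.71] | after turn [ 0.05 -0.02  2.71]
```

Call:
step_arm(targets=[{"dx": 0.05,"dy": 0,"dz": 0.9,"rx": 0,"ry": 0,"rz": 0,"claw": 15},{"dx": 0,"dy": 0,"dz": 0.9,"rx": 0,"ry": 0,"rz": 0,"claw": 15},{"dx": 0,"dy": 0,"dz": 0.8,"rx": 0,"ry": 0,"rz": 0,"claw": 15},{"dx": 0,"dy": 0,"dz": 0,"rx": 0,"ry": 0,"rz": 0,"claw": 15},{"dx": 0,"dy": 0,"dz": 0,"rx": 0,"ry": 0,"rz": 0,"claw": 15}])

```text
time: 59.0
tool_pos: [0.4844, 0.1421, 0.0499]
tcp_rot: [-0.072, 0.997, 0.0, 0.001]
wrist_force: [-0.7, 0.8, -1.8]
gripper_width: 0.0252
grip_force: 49.6
```

Call:
step_arm(targets=[{"dx": 0,"dy": 0,"dz": 0.1,"rx": 0,"ry": 0,"rz": 0,"claw": 15},{"dx": 0,"dy": 0,"dz": 0,"rx": 0,"ry": 0,"rz": 0,"claw": 15},{"dx": 0,"dy": 0,"dz": 0,"rx": 0,"ry": 0,"rz": 0,"claw": 50},{"dx": 0,"dy": 0,"dz": 0,"rx": 0,"ry": 0,"rz": 0,"claw": 50},{"dx": 0,"dy": 0,"dz": 0,"rx": 0,"ry": 0,"rz": 0,"claw": 50},{"dx": 0,"dy": 0,"dz": -0.5,"rx": 0,"ry": 0,"rz": 0,"claw": 50},{"dx": 0,"dy": 0,"dz": -1,"rx": 0,"ry": 0,"rz": 0,"claw": 50},{"dx": 0,"dy": 0,"dz": -1,"rx": 0,"ry": 0,"rz": 0,"claw": 50},{"dx": 0,"dy": 0,"dz": -1,"rx": 0,"ry": 0,"rz": 0,"claw": 50},{"dx": 0,"dy": 0,"dz": -1,"rx": 0,"ry": 0,"rz": 0,"claw": 50}])

```text
time: 60.25
tool_pos: [0.4834, 0.1418, 0.1604]
tcp_rot: [-0.072, 0.997, 0.0, 0.0]
wrist_force: [0.1, 0.1, 0.6]
gripper_width: 0.0498
grip_force: 0.0
```

Call:
step_arm(targets=[{"dx": 0,"dy": 0,"dz": -1,"rx": 0,"ry": 0,"rz": 0,"claw": 50},{"dx": 0,"dy": 0,"dz": -1,"rx": 0,"ry": 0,"rz": 0,"claw": 50},{"dx": 0,"dy": 0,"dz": -1,"rx": 0,"ry": 0,"rz": 0,"claw": 50},{"dx": 0,"dy": 0,"dz": 0,"rx": 0,"ry": 0,"rz": 0,"claw": 50},{"dx": 0,"dy": 0,"dz": 0,"rx": 0,"ry": 0,"rz": 0,"claw": 50}])

```text
time: 60.88
tool_pos: [0.4829, 0.1417, 0.2336]
tcp_rot: [-0.072, 0.997, -0.0, -0.0]
wrist_force: [0.4, -0.8, -0.5]
gripper_width: 0.05
grip_force: 0.0
```

Run:
```python
from h import *
f=vision.grab_frame("wrist"); say(); save("w18",f,k=1.25)
B=np.array(blobs(f,0,640,0,480))
for n,(x,y,a,b) in dict(OL=(.3988,.2221,.023,.0099),OR=(.4123,.131,.023,.0099),SL=(.4848,.2346,.0166,.0166),SR=(.4984,.1437,.0166,.0166)).items():
    P=proj(f,holes(x,y,188.2,a,b,.030)); print(n,P.round(0).tolist(),[ (lambda q:(B[q.argmin()]-p).round(1).tolist() if q.min()<8 else None)(np.linalg.norm(B-p,axis=1)) for p in P])
```

```text
60.925 [0.4827 0.1417 0.2332] [-7.190e-02  9.974e-01 -2.000e-04 -7.000e-04] 0.050122518713887496 0.0 [ 1.2  0.3 -0.3] [-0.58  0.32  0.26  2.11 -0.12  0.73  1.47]
OL [[454.0, 147.0], [429.0, 147.0], [460.0, 85.0], [434.0, 85.0]] [[5.0, 2.2], [0.1, 1.0], None, [-0.6, 1.2]]
OR [[338.0, 148.0], [313.0, 148.0], [338.0, 86.0], [312.0, 86.0]] [None, None, [-1.2, -0.7], [-0.8, -0.8]]
SL [[454.0, 244.0], [415.0, 244.0], [457.0, 206.0], [417.0, 206.0]] [None, [-0.7, -2.8], None, [-1.1, -2.6]]
SR [[345.0, 245.0], [306.0, 245.0], [346.0, 206.0], [306.0, 206.0]] [[-1.1, -3.7], [-0.9, -3.8], [-1.0, -3.3], [-0.6, -3.6]]
```

View pics/w18.png

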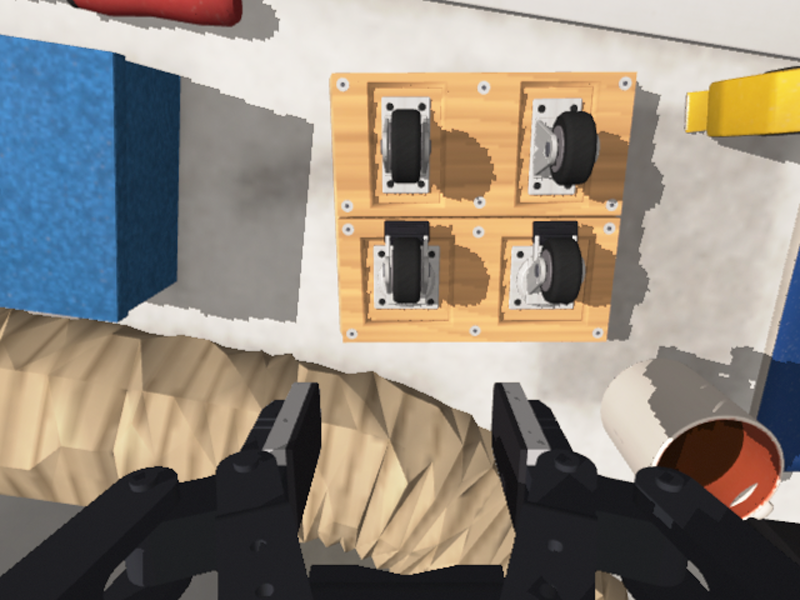

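The view shows all four castors wheel up in their recesses: fixed at (406,145) and (560,145), braked at (406,275) and (550,275). The hole offsets are uniform, so the plates lie flat, and the gripper is clear. Handing in.

```bash
python3 -c "
from bench import order
print(order.sign_off())"
```

```text
the job is handed in; nothing more can be done
None
```

I set the two fixed castors in the oblong recesses and the two braked castors in the square ones, all wheel up. I left the plain spare where it stood and handed the job in at about 61 s; the sign-off gave no verdict, but the last picture showed all four seated, within about 3 mm of their recess centres.

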